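Refit the adapter load bank: swap modules, fit the dial handle, run the self-test

TASK

Service the load bank for testing power adapters: pull the burnt-out black module from its bay and lay it flat in the black tray, put every gold load-resistor module lying on the bench into a bay of its own, pressing its two ears down past the spring clips until the plate sits flat and fully home, and slide the loose bar handle onto the keyed spindle until it is fully home and turn it clockwise up to the stop (full load). Then press the red test button fully down and let it come up again. Leave everything set like that, and do not disturb the other things on the bench.

Things in the scene. Friction and masses are not known exactly. Their poses are not given: they have to be found in the camera images.
- module_1: load-resistor module lying flat on the bench (None if absent). Aluminium plate 92 (x) x 44 (y) x 6 thick, an ear 14 long, 16 wide, 6 thick at the middle of each end (120 over the ears, along own x). On it a gold finned resistor body 66 (x) x 28 (y), 6 to 32 above the underside: grip it across the 28. Origin: centre of the plate's underside, z up. 0.16 to 0.26 kg
- module_2: load-resistor module, just like module_1 (None if absent). 2 or 3 of the three are on the bench. A module fits any bay, either way round (half turn)
- module_3: load-resistor module, just like module_1 (None if absent)
- load_bank: grey instrument case with white top, 166 (x) x 316 (y) x 45 high, fixed to the bench during a run but placed and turned anew each time. Origin: centre of its underside, z up. From +y to -y: bays 1, 2, 3 (70 apart), then the spindle (rear) and the red test button (front)
- bay_1 (a point): bay 1, nearest the case's +y end. The point where the centre of a module's underside lies when seated, 50 above the bench; x along the module's length, z up. Centred at x = -55 and +55 stand black slotted posts, 14 long in x, 48 wide, tops 16.5 above the point; each has a slot 28 wide, open above, for one ear
- bay_2 (a point): bay 2, the middle one; like bay 1. Each slot's side walls carry spring clips: rounded bumps (radius 4) 9 above the point, 12.4 apart, yielding sideways. An ear first rests on them about 12 mm too high; pressed straight down (6 to 10 N for a module) it snaps under them onto the slot's floor. It does not drop in by its weight
- bay_3 (a point): bay 3, next to the spindle; like bay 1. Between the posts a plate has 2 mm of play each way in x
- burnt_1: burnt-out module, seated in bay 1 if it is there; exactly one of burnt_1 to burnt_3 is present, the others are None. Same shape, origin and mass as module_1, but its finned body is scorched black. The clips hold it with 6 to 10 N: pull it straight up by its body
- burnt_2: burnt-out module, seated in bay 2 if it is there; exactly one of burnt_1 to burnt_3 is present, the others are None. Same shape, origin and mass as module_1, but its finned body is scorched black. The clips hold it with 6 to 10 N: pull it straight up by its body
- burnt_3: burnt-out module, seated in bay 3 if it is there; exactly one of burnt_1 to burnt_3 is present, the others are None. Same shape, origin and mass as module_1, but its finned body is scorched black. The clips hold it with 6 to 10 N: pull it straight up by its body
- tool_tray: shallow black tray, open above, 95 (x) x 212 (y) x 18 high, floor 2 thick, inside 84 x 200. Loose, 0.16 kg. Origin: centre of its underside, y along its length. A module fits in it lying flat along the tray
- bar_handle: loose black handle, upright on the bench: round skirt 58 dia x 24 high, on it a grip bar 72 long (own x) x 16 wide (y), 24 to 50 above the underside, white line towards +x. Origin: centre of the underside, z up. Blind bore from below, 24 deep: 18 dia with two keyways 9 wide reaching 15 from the axis along +x and -x (under the bar's ends). 0.12 kg
- spindle_seat (a point): foot of the upright steel spindle, 48 above the bench, where the handle's underside lies when fully home. Turns with the spindle; x along its two keys (one each side). The spindle rises 23 above it: core 16 dia, keys 7 wide reaching 13.5 from the axis, top 5 mm tapered. The handle slides on either way round once its bar is in line with the keys
- load_spindle (a joint): turn of the spindle, rad: grows clockwise seen from above, from 0 to the end stop at 1.2 (full load, red tick); it stays where it is left (about 0.05 N m of friction). The handle has some 0.1 rad of play on the keys
- test_button (a joint): travel of the red round test button (32 dia) on the load bank, in m: 0 up, 0.006 fully down; a spring lifts it; fully down takes 5 N
- test_button_top (a point): centre of the top of the test button; it is pressed straight down
- adapter_2: bystander: black power adapter, 44x72x34 mm; leave it where it is (origin at its underside)
- fuse_box: bystander: small pale blue-grey box, 37x59x22 mm; leave it where it is (origin at its underside)
- tape_yellow: bystander: roll of yellow tape, 50 dia x 16 mm; leave it where it is (origin at its underside)
- driver_black: bystander: black screwdriver, 170 long, 15 thick, mm; leave it where it is (origin at its underside)
- flux_syringe: bystander: flux syringe, 144 long, 23 thick, mm; leave it where it is (origin at its underside)
Mind the look-alikes: they are no part of the job. There is more than one size of the bar_handle; the job needs the largest.

How it is judged (in metres and radians):
On the way, in this order (a step that is already met when the one before it is completed fails the run):
1. the burnt module lies flat in the tray, all gold modules present sit flat in bays, and the handle is fully home on the spindle and turned to the clockwise stop (z of each of burnt_1, burnt_2, burnt_3 in the frame of tool_tray below 0.012 m and x of burnt_1 in the frame of tool_tray between -0.03 and 0.03 m and y of burnt_1 in the frame of tool_tray between -0.05 and 0.05 m and angle between each of burnt_1, burnt_2, burnt_3's own z axis and vertical below 0.1 rad and x of burnt_2 in the frame of tool_tray between -0.03 and 0.03 m and y of burnt_2 in the frame of tool_tray between -0.05 and 0.05 m and x of burnt_3 in the frame of tool_tray between -0.03 and 0.03 m and y of burnt_3 in the frame of tool_tray between -0.05 and 0.05 m and ((horizontal distance between module_1 and bay_1 below 0.005 m and z of module_1 in the frame of bay_1 between -0.003 and 0.003 m and angle between the x axis of module_1 and the x axis of bay_1, either way round below 0.08 rad) or (horizontal distance between module_1 and bay_2 below 0.005 m and z of module_1 in the frame of bay_2 between -0.003 and 0.003 m and angle between the x axis of module_1 and the x axis of bay_2, either way round below 0.08 rad) or (horizontal distance between module_1 and bay_3 below 0.005 m and z of module_1 in the frame of bay_3 between -0.003 and 0.003 m and angle between the x axis of module_1 and the x axis of bay_3, either way round below 0.08 rad)) and ((horizontal distance between module_2 and bay_1 below 0.005 m and z of module_2 in the frame of bay_1 between -0.003 and 0.003 m and angle between the x axis of module_2 and the x axis of bay_1, either way round below 0.08 rad) or (horizontal distance between module_2 and bay_2 below 0.005 m and z of module_2 in the frame of bay_2 between -0.003 and 0.003 m and angle between the x axis of module_2 and the x axis of bay_2, either way round below 0.08 rad) or (horizontal distance between module_2 and bay_3 below 0.005 m and z of module_2 in the frame of bay_3 between -0.003 and 0.003 m and angle between the x axis of module_2 and the x axis of bay_3, either way round below 0.08 rad)) and ((horizontal distance between module_3 and bay_1 below 0.005 m and z of module_3 in the frame of bay_1 between -0.003 and 0.003 m and angle between the x axis of module_3 and the x axis of bay_1, either way round below 0.08 rad) or (horizontal distance between module_3 and bay_2 below 0.005 m and z of module_3 in the frame of bay_2 between -0.003 and 0.003 m and angle between the x axis of module_3 and the x axis of bay_2, either way round below 0.08 rad) or (horizontal distance between module_3 and bay_3 below 0.005 m and z of module_3 in the frame of bay_3 between -0.003 and 0.003 m and angle between the x axis of module_3 and the x axis of bay_3, either way round below 0.08 rad)) and angle between each of module_1, module_2, module_3's own z axis and vertical below 0.04 rad and horizontal distance between bar_handle and spindle_seat below 0.004 m and z of bar_handle in the frame of spindle_seat between -0.003 and 0.003 m and angle between bar_handle's own z axis and vertical below 0.08 rad and value of joint load_spindle above 1.08 rad), for 0.2 s.
2. the test button is pressed fully down (value of joint test_button above 0.005 m), for 0.1 s.
3. the test button is up again (value of joint test_button below 0.0015 m), for 0.2 s.
At the end, for the whole second after the job is handed in: Burnt module flat in the tray; every gold module lies in a bay (5 mm sideways, 3 mm in height, 0.08 rad along, 0.04 rad level); the handle is fully home on the spindle (4 mm sideways, 3 mm in height) and the spindle within 0.12 rad of its clockwise stop; the button is up; all at rest (all of step 1 and value of joint test_button below 0.0015 m and linear speed of each of module_1, module_2, module_3, bar_handle, burnt_1, burnt_2, burnt_3 below 0.02 m/s); the robot touches nothing.
It fails at once if one of the other things on the bench (adapter, box, tape, screwdriver, syringe) is pushed more than 4 cm (distance of any of adapter_2, fuse_box, tape_yellow, driver_black, flux_syringe from where it was at the start of the episode above 0.04 m).
Of burnt_1, burnt_2, burnt_3 only 1 to 1 are there at a start; the rules pass over those that are not, and their reading is None.
Of module_1, module_2, module_3 only 2 to 3 are there at a start; the rules pass over those that are not, and their reading is None.
At some moment in a run one of module_1, module_2, module_3, bar_handle may be knocked a few centimetres aside while the robot is not near it.
Once in a run the grip may slacken for a moment while it holds something.
It also fails if it takes over 208 s, if anything falls off the work surface, if the arm or the gripper's body presses on something with over 40 N, if the wrist force passes 120 N, or if a joint passes its speed limit or range.

ROBOT

A 6-joint arm with a two-finger parallel gripper is mounted at the origin on a cart in front of the work surface, level with it; the furniture and walls round the work are solid. World frame = base frame: x ahead of the robot, y to its left, z up, the work surface at z = 0. Lengths are in m, angles in degrees, forces in N, time in s.
With the tool pointing down it reaches from about 0.3 to 0.75 m from the base axis. Payload 8.5 kg.
Tool frame: the origin (TCP) lies midway between the tips of the shut fingers; the grasp point (between the pads) lies 19 mm behind it; z points along the fingers, y is the line along which they close (so a half turn about z gives the same grasp; the last joint's range is limited). The gripper opens to 85 mm and grips with 20 to 120 N. Pads are 22 mm wide; open, the fingers measure 114 mm over their backs; the gripper's body (76 mm by 85 mm) begins 54 mm behind the grasp point. The pads swing forward as they close: fully open they stand 13 mm farther back than shut.
Start: joints at [-75.991, 21.807, 74.336, -0, 83.858, -12.336], TCP at [0.244, -0.493, 0.231] pointing down, gripper open.
Joint ranges: [-178.18, 178.18], [-50.72, 133.34], [12.68, 142.11], [-81.47, 261.47], [9.98, 163.14], [-165.26, 165.26]. Speed limits (degrees/s): [136.94, 136.94, 180, 180, 180, 180].

INTERFACE

Orientations are given as a 3x3 rotation matrix whose columns are the frame's x, y, z axes.
In Python, from rig import env, viewer, recognise, pinpoint gives the robot as it stands.
- The arm moves only by the tool move_arm, never from a script. Its argument "plan" is text: rows parted by semicolons, each of 7 numbers parted by spaces: the shift along the tool's x, y, z in m, then the turn, a rotation vector about the tool's x, y, z in rad, then the finger opening in m, from 0 to 0.0854. A call has 1 to 12 rows; each row shifts and turns the commanded pose from where the row before left it, along the tool's axes as they then stand; what a row does not reach is not made up. A row lasts 1/8 s, in which the tool goes at most 62.5 mm and 10.7 degrees, less where a joint would pass 70% of its speed; a pose out of reach is approached as far as the arm can. A call is refused whole if a number of a shift passes 0.0625 or a number of a turn 0.188, either way. A call with a gripper value outside its range is refused whole. The fingers move at their own pace and stop on an object; "grip_force" is the grip in N (left out, the last holds). Time passes only in rows, so rows that do not move let the fingers close. It gives the time, the measured TCP pose, the force, the opening and the grip force at its end, in the units of the state.
- env.observe(): the state, without advancing time (a new reading comes with each control period).
- viewer.get_image(name): name is "side" or "top"; returns (picture, depth): 384x512x3 uint8, red, green, blue; 384x512 float32, m along the optical axis (not along the pixel's ray), 0 where there is no reading.
- viewer.calibration(name): a dict with "fx", "fy", "cx", "cy" (pixels), "R" (3x3) and "t" (3): a world point X has camera coordinates R X + t. Camera axes: x right, y down, z forward; pixel columns grow to the right and rows downward; lengths in m; the calibration is good to about 2 mm. A picture is of the moment at which its call begins. calibration takes no time and is no camera call.
- env.close_job(): hands the job in; it is judged then, once.
Trained networks look in the newest picture that a camera, given by its name, has taken for a name from the list of things; names that differ only in an ending like _2 or _b are one class to them, and where a whole thing is asked for, a point or a joint stands for the part that bears it (a point fixed in the world has none). Each returns a list of dicts, best first, with "conf" (0 to 1); they miss things now and then, are a little off and sometimes report something else, mostly with a low value. They report only what shows in the picture. A call takes as long as a camera call. They do not tell look-alikes from the thing itself.
- recognise(camera, name): "extent" ([centre column, centre row, width, height] in pixels, round what is visible of it).
- pinpoint(camera, name): "pixel" ([column, row] in pixels: a listed point, or the origin of a listed thing).
The state is a dict: "time_s": time; "q": joint angles; "qvel": joint speeds; "joint_efforts": joint torques, N m; "position": TCP position; "tool_rot": TCP orientation; "ft_force": force on the tool from outside, world axes, zero at the start; "wrist_torque": the same for the moment, N m; "grip_width": finger opening in m; "gripper_force": force on a finger pad.
Only numpy, scipy, OpenCV 4.12 (cv2) and the standard library are available. Lean on these libraries where they do the work, as an engineer would, in place of code of your own. Each camera call takes 0.05 s, during which the arm holds its last target. There are 200 camera calls.

## Working session

There is one attempt and no reset: what is moved stays moved. The work goes in short steps, Python scripts to look and compute and a tool call to move; the robot and the scene stay as the last step left them, time stands still between calls to the robot, and variables do not carry over. Pictures are saved under pics/ and viewed, at most 14 in all, crops included, and the job is handed in when it is done.

Besides the shell and the picture viewer there is one more tool, called after "Call:" as name(argument=value, ...) on one line, values as JSON. move_arm: Moves the arm, as the interface text tells. Its arguments: {"type":"object","properties":{"plan":{"type":"string"},"grip_force":{"type":"number"}},"required":["plan"]}

```bash
ls; mkdir -p pics; python3 - <<'E'
from rig import env,viewer,recognise,pinpoint
import cv2,numpy as np
for c in("top","side"):
    p,d=viewer.get_image(c); cv2.imwrite(f"pics/{c}0.png",cv2.resize(p[:,:,::-1],(800,600)))
    np.savez(f"{c}0.npz",p=p,d=d); print(c,viewer.calibration(c))
print(env.observe())
E
```

```text
pics
top {'fx': 364.07642540277556, 'fy': 364.07642540277556, 'cx': 258.7816055842896, 'cy': 188.92222034547262, 'R': array([[-0.06376338, -0.99796351, -0.00175188],
       [-0.97600966,  0.06272668, -0.20849584],
       [ 0.20818113, -0.01158455, -0.97802169]]), 't': array([0.21522878, 0.51870302, 1.52004305])}
side {'fx': 385.7270692122694, 'fy': 385.7270692122694, 'cx': 253.7536878752404, 'cy': 189.82411667227157, 'R': array([[-0.99959412, -0.02132814,  0.0188866 ],
       [-0.02632874,  0.4384155 , -0.89838669],
       [ 0.01088074, -0.89851931, -0.4387991 ]]), 't': array([ 0.5297198 , -0.01223349,  1.5038651 ])}
{'time_s': 0.1, 'q': array([-7.59914439e+01,  2.18384462e+01,  7.43777971e+01,  8.90071376e-04,
        8.38591877e+01, -1.23344184e+01]), 'qvel': array([ 0.03256657, -0.01553436, -0.13766138,  0.00769523,  0.13729914,
        0.04074868]), 'joint_efforts': array([ 3.29498376e-03, -4.49223089e+01, -2.31654704e+01, -2.15485115e-04,
        3.68715686e-03, -6.54469758e-06]), 'position': array([ 0.24400932, -0.49262603,  0.23077657]), 'tool_rot': array([[ 8.96154641e-01,  4.43741780e-01, -3.03699398e-04],
       [ 4.43741785e-01, -8.96153774e-01,  1.28110424e-03],
       [ 2.96318115e-04, -1.28283163e-03, -9.99999133e-01]]), 'ft_force': array([ 0.18632571,  0.75359967, -0.13936924]), 'wrist_torque': array([-0.02018725,  0.00864317, -0.00165108]), 'gripper_force': 0.0, 'grip_width': 0.0854056495750442}
```

View pics/top0.png

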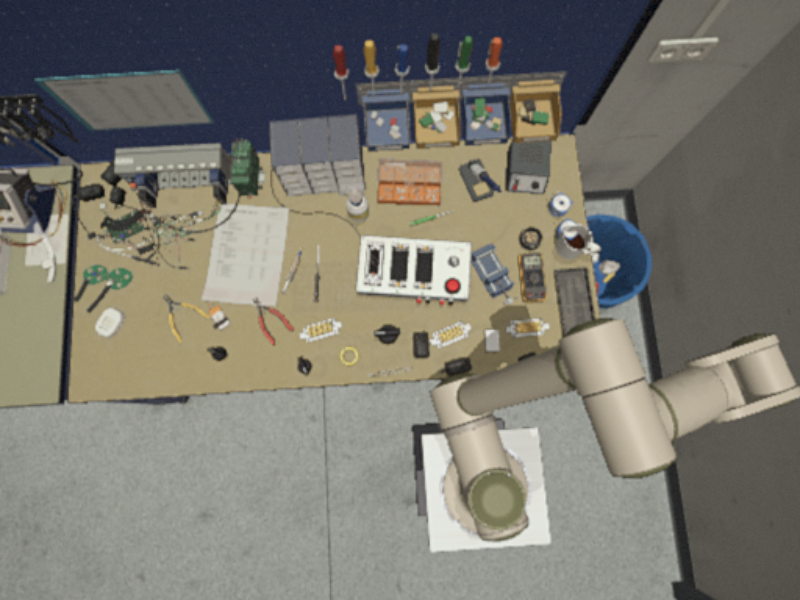

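View pics/side0.png

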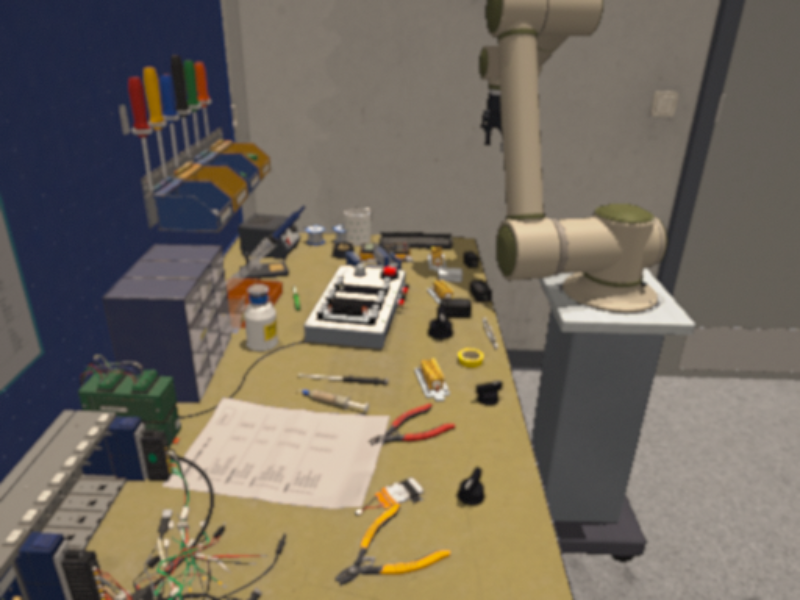

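The top view shows gold modules at (320,328), (450,333) and (527,327), the load bank at (413,268), and the tray at (575,297). There are handle candidates at (387,333), (305,365) and (217,352). The burnt module seems to be in bay 1, at (375,260).

```bash
cat > h.py <<'E'
import numpy as np,cv2
from rig import env,viewer,recognise,pinpoint
def toz(c,uv,z):
    "world point on plane height z seen at pixel"
    k=viewer.calibration(c);R,t=k["R"],k["t"]
    r=R.T@np.array([(uv[0]-k["cx"])/k["fx"],(uv[1]-k["cy"])/k["fy"],1]);o=-R.T@t
    return o+r*(z-o[2])/r[2]
def proj(c,X):
    k=viewer.calibration(c);p=k["R"]@np.asarray(X)+k["t"]
    return np.array([k["fx"]*p[0]/p[2]+k["cx"],k["fy"]*p[1]/p[2]+k["cy"]])
def cloud(c,d):
    k=viewer.calibration(c);v,u=np.mgrid[:d.shape[0],:d.shape[1]]
    P=np.stack([(u-k["cx"])/k["fx"]*d,(v-k["cy"])/k["fy"]*d,d],-1)
    return (P-k["t"])@k["R"]
def crop(p,x0,y0,x1,y1,s,name):
    cv2.imwrite(name,cv2.resize(p[y0:y1,x0:x1,::-1],None,fx=s,fy=s,interpolation=cv2.INTER_CUBIC))
E
python3 - <<'E'
from h import *
np.set_printoptions(precision=4,suppress=True)
p,d=viewer.get_image("top"); np.savez("top0.npz",p=p,d=d)
crop(p,222,146,382,256,5,"pics/c1.png")
for n,z in [("module_1",0),("bar_handle",0),("tool_tray",0),("load_bank",0),("bay_1",.05),("bay_2",.05),("bay_3",.05),("spindle_seat",.048),("test_button_top",.055),("burnt_1",.05),("adapter_2",0),("fuse_box",0)]:
    for r in pinpoint("top",n)[:5]: print(n,round(r["conf"],2),np.array(r["pixel"]),toz("top",r["pixel"],z))
E
```

```text
module_1 0.79 [290.2 214.6] [0.4186 0.05   0.    ]
module_1 0.58 [335.  209.4] [ 0.429  -0.1497  0.    ]
bar_handle 0.55 [140.2 225.2] [0.414  0.7108 0.    ]
bar_handle 0.43 [194.6 234.6] [0.3576 0.4735 0.    ]
tool_tray 0.95 [363.2 199.4] [ 0.4657 -0.2797  0.    ]
tool_tray 0.72 [247.2 215.7] [0.4258 0.2396 0.    ]
load_bank 0.88 [265.6 170. ] [0.6286 0.1446 0.    ]
load_bank 0.19 [315.1 218.6] [ 0.3939 -0.0579  0.    ]
bay_1 0.83 [273.4 172.2] [0.6031 0.1129 0.05  ]
bay_1 0.69 [237.2 166.2] [0.6405 0.2698 0.05  ]
bay_2 0.83 [273.4 172.2] [0.6031 0.1129 0.05  ]
bay_2 0.69 [237.2 166.2] [0.6405 0.2698 0.05  ]
bay_3 0.83 [273.4 172.2] [0.6031 0.1129 0.05  ]
bay_3 0.69 [237.2 166.2] [0.6405 0.2698 0.05  ]
spindle_seat 0.62 [314.3 217.2] [ 0.3944 -0.0473  0.048 ]
spindle_seat 0.58 [292.2 164.4] [0.6337 0.0275 0.048 ]
test_button_top 0.58 [291.3 181.1] [0.557  0.0384 0.055 ]
test_button_top 0.44 [246.6 217.1] [0.4123 0.2412 0.055 ]
burnt_1 0.58 [239.  167.5] [0.6341 0.2622 0.05  ]
adapter_2 0.29 [314.8 217.4] [ 0.3992 -0.0571  0.    ]
fuse_box 0.64 [313.5 214.6] [ 0.412  -0.0526  0.    ]
fuse_box 0.36 [334.6 211.5] [ 0.4198 -0.1469  0.    ]
fuse_box 0.25 [203.2 176.6] [0.6159 0.4277 0.    ]
```

View pics/c1.png

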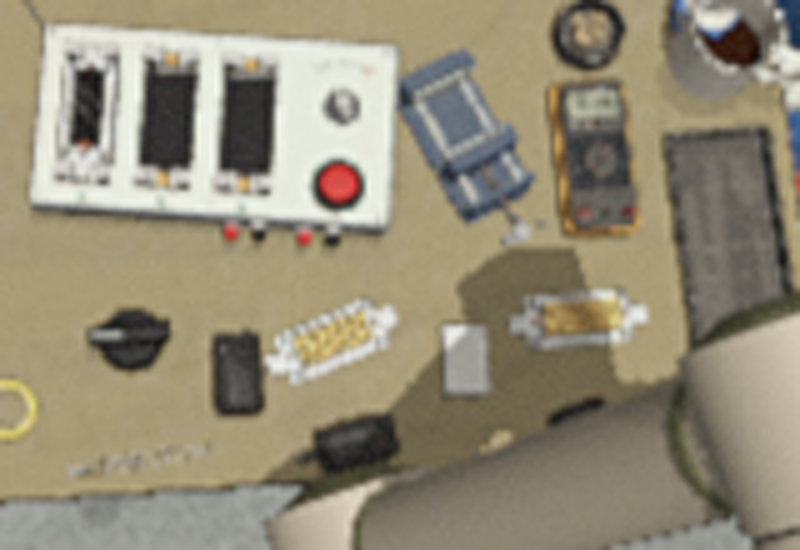

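Crop c1 shows three gold modules (one at the left of the full view), bays 2 and 3 empty, and the burnt module in bay 1 at (90,110). The large handle candidate is at (130,338), the button at (338,184) and the spindle at (342,105). Next I'll measure the poses and compare the handle sizes.

```bash
cat >> h.py <<'E'
def mask_rect(m,c,z):
    "world min-area rect of pixel mask on plane z: centre, long, short, angle of long axis(deg)"
    v,u=np.nonzero(m);W=np.array([toz(c,(a,b),z)[:2] for a,b in zip(u,v)],np.float32)
    (cx,cy),(w,h),a=cv2.minAreaRect(W*1000)
    if w<h:w,h,a=h,w,a+90
    C=np.cov((W*1000).T);e=np.linalg.eigh(C)[1][:,1]
    return np.round([cx,cy,w,h,(a+90)%180-90,np.degrees(np.arctan2(e[1],e[0]))],1),np.round(W.mean(0)*1000,1),len(u)
E
cat > m.py <<'E'
from h import *
np.set_printoptions(precision=4,suppress=True)
f=np.load("top0.npz");p,d=f["p"],f["d"];P=cloud("top",d);hsv=cv2.cvtColor(p,cv2.COLOR_RGB2HSV).astype(int)
Z=P[...,2]
print("bench z",np.median(Z[200:210,215:235]),np.std(Z[200:210,215:235]))
def comp(m,lo,hi):
    n,l,s,c=cv2.connectedComponentsWithStats(m.astype(np.uint8))
    return [(l==i) for i in range(1,n) if lo<s[i,4]<hi]
reg=np.zeros(Z.shape,bool);reg[140:256,125:385]=1
X,Y=P[...,0],P[...,1]
on=reg&(d>0)&(X>.28)&(X<.75)&(Z>.004)&(Z<.12)
for m in comp(on,25,4000):
    v,u=np.nonzero(m);zz=Z[m]
    print(int(u.mean()),int(v.mean()),len(u),"zmax",np.percentile(zz,98).round(3),mask_rect(m,"top",float(np.median(zz)))[0], "hue",np.median(hsv[m],0))
w=reg&(hsv[...,2]>190)&(hsv[...,1]<40)&(abs(Z-.045)<.012)
for m in comp(w,500,9999):
    m=cv2.morphologyEx(m.astype(np.uint8),cv2.MORPH_CLOSE,np.ones((25,25)))
    print("case",mask_rect(m,"top",.045))
E
python3 m.py
```

```text
bench z 0.0014892220442664162 0.003859659068417818
339 170 772 zmax 0.041 [ 600.  -180.3  280.3   95.4   -3.1  177.6] hue [ 20.  50. 113.]
366 152 507 zmax 0.095 [ 678.6 -307.4  129.1  121.4   10.4   45.3] hue [ 21.  29. 132.]Traceback (most recent call last):
  File "m.py", line 14, in <module>
    print(int(u.mean()),int(v.mean()),len(u),"zmax",np.percentile(zz,98).round(3),mask_rect(m,"top",float(np.median(zz)))[0], "hue",np.median(hsv[m],0))
                                                                                  ~~~~~~~~~^^^^^^^^^^^^^^^^^^^^^^^^^^^^^^
  File "h.py", line 19, in mask_rect
    v,u=np.nonzero(m);W=np.array([toz(c,(a,b),z)[:2] for a,b in zip(u,v)],np.float32)
                                  ~~~^^^^^^^^^^^
  File "h.py", line 5, in toz
    k=viewer.calibration(c);R,t=k["R"],k["t"]
ValueError: time passes only in moves, steps and waits
```

```bash
python3 - <<'E'
s=open("h.py").read()
s=s.replace('viewer.calibration(c)','K[c]').replace('def toz','K={c:viewer.calibration(c) for c in("top","side")}\ndef toz',1)
open("h.py","w").write(s)
m=open("m.py").read().replace("Z>.004","Z>.012").replace("comp(on,","comp(cv2.morphologyEx(on.astype(np.uint8),cv2.MORPH_OPEN,np.ones((3,3))),")
open("m.py","w").write(m)
E
python3 m.py
```

```text
bench z 0.0014892220442664162 0.003859659068417818
366 152 434 zmax 0.096 [ 668.8 -310.9  112.1  101.8   -6.8  153.9] hue [ 21.   28.  128.5]
266 170 2848 zmax 0.081 [601.9 119.8 381.8 184.6  82.3  85.4] hue [ 35.  14. 207.]
340 176 473 zmax 0.042 [ 569.1 -181.   140.9   68.4    0.4  179.5] hue [ 19.  33. 103.]
318 178 179 zmax 0.064 [561.9 -84.8  75.   67.3 -66.8 157.5] hue [106.  36. 125.]
132 189 29 zmax 0.025 [574.9 741.6  27.3  18.1  86.3 102.5] hue [ 19.  24. 196.]
337 208 106 zmax 0.04 [ 428.2 -154.7   68.    29.1  -87.9   91.1] hue [ 19.  123.  156.5]
203 210 110 zmax 0.039 [458.5 424.6  70.9  30.8 -74.9 101.3] hue [ 22.5  94.5 192.5]
247 212 131 zmax 0.058 [437.  236.5  58.1  52.2 -48.6  95. ] hue [22. 15. 58.]
287 212 108 zmax 0.039 [421.9  62.9  72.2  29.  -70.4 110.1] hue [ 22.  100.5 195. ]
314 216 101 zmax 0.03 [398.6 -50.1  53.2  34.8  -5.3 178.9] hue [ 23.  13. 161.]
268 220 169 zmax 0.04 [ 396.7  146.2   69.2   43.1   -3.7 -177.4] hue [19. 28. 68.]
138 225 61 zmax 0.039 [409.8 707.6  34.5  31.2 -89.9  69.5] hue [26. 21. 45.]
193 233 64 zmax 0.043 [ 360.4  474.    39.4   30.1   -1.6 -155.9] hue [23.5 18.5 56.5]
292 233 146 zmax 0.039 [331.1  49.4  70.1  39.1 -79.7 104.1] hue [20.5 26.  51.5]
case (array([616.2, 150.9, 310.8, 162.5,  82.4,  82.4]), array([615.1, 150.7], dtype=float32), 2523)
```

Segmentation finds the bodies standing on the bench. The handle at pixel (247,212) has a 58 mm skirt and is about 50 mm high. The look-alikes at (138,225) and (193,233) are about 39 mm wide and 35 mm high, so (247,212) is the right one, and c1 confirms it. Next I'll rectify the load bank to get the bay, spindle and button positions.

```bash
python3 - <<'E'
from h import *
a=np.radians(-7.6);ax=np.array([np.cos(a),np.sin(a)]);ay=np.array([-ax[1],ax[0]]);o=np.array([.6162,.1509])
out=[]
for c,z in(("top",.05),("side",.05)):
    p=viewer.get_image(c)[0]
    # picture: columns = -own y, rows = -own x, 2 px/mm
    src=np.float32([[0,0],[680,0],[680,360],[0,360]])
    dst=[proj(c,[*(o+ax*(90-r/2)/1000+ay*(170-u/2)/1000),z]) for u,r in src]
    H=cv2.getPerspectiveTransform(np.float32(dst),src)
    out.append(cv2.warpPerspective(p,H,(680,360),flags=cv2.INTER_CUBIC)[30:330])
cv2.imwrite("pics/rect.png",np.vstack(out)[:,:,::-1])
E
```

```text
(no output)
```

View pics/rect.png

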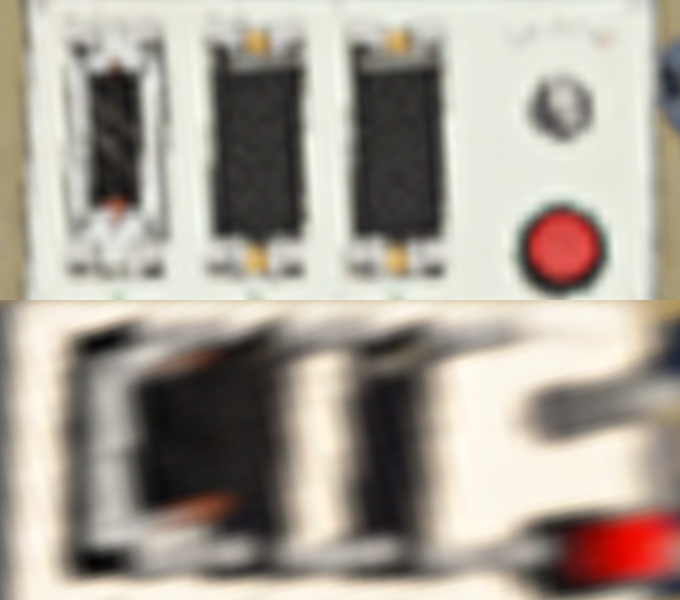

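The rectified view has 2 px/mm in the case frame. The slot contacts are at columns 258 and 400, rows 42 and 259, which puts the bays at own y of about +110.5, +40.5 and -29.5. The spindle is near (562,107) and the button near (562,246). The ticks above the spindle sit at about ±32°, with the red one on the right. Now I'll write a move helper.

```bash
cat >> h.py <<'E'
from scipy.spatial.transform import Rotation as Ro
def go(x,y,z,hd,step=.055):
    "shift (tool axes, m) and turn (tool axes, rad) from now to target, tool down with x heading hd deg"
    s=env.observe();R=s["tool_rot"];h=np.radians(hd);c,n=np.cos(h),np.sin(h)
    T=np.array([[c,n,0],[n,-c,0],[0,0,-1]])
    D=R.T@(np.array([x,y,z])-s["position"]);w=Ro.from_matrix(R.T@T).as_rotvec()
    k=max(1,int(np.ceil(np.linalg.norm(D)/step)));j=max(1,int(np.ceil(np.abs(w).max()/.18)))
    print("t",round(s["time_s"],2),"hd",np.degrees(np.arctan2(R[1,0],R[0,0])).round(1),"pos",s["position"].round(4))
    print(f"shift {D.round(4)} = {k} x {(D/k).round(4)}; turn {w.round(4)} = {j} x {(w/j).round(4)}; q {s['q'].round(0)} F {s['ft_force'].round(1)} w {s['grip_width']:.4f}")
a0=np.radians(-7.6);AX=np.array([np.cos(a0),np.sin(a0)]);AY=np.array([-AX[1],AX[0]]);O=np.array([.6162,.1509])
def own(x,y): return O+AX*x+AY*y   # case frame -> world
BAY={1:own(0,.1105),2:own(0,.0405),3:own(0,-.0295)}
E
python3 -c "
from h import *
print(BAY,own(.0185,-.11),own(-.049,-.11))
go(*BAY[1],.2,-7.6)"
```

```text
{1: array([0.63081433, 0.26042932]), 2: array([0.62155638, 0.19104423]), 3: array([0.61229844, 0.12165914])} [0.61998928 0.03941955] [0.55308224 0.04834685]
t 0.85 hd 26.3 pos [ 0.2441 -0.4929  0.2313]
shift [ 0.6809 -0.5034  0.0313] = 16 x [ 0.0426 -0.0315  0.002 ]; turn [-0.     -0.      0.5924] = 4 x [-0.     -0.      0.1481]; q [-76.  22.  74.   0.  84. -12.] F [-0.4  0.3 -0.4] w 0.0850
```

Call:
move_arm(plan="0.0426 -0.0315 0.002 0 0 0 0.055;0.0426 -0.0315 0.002 0 0 0 0.055;0.0426 -0.0315 0.002 0 0 0 0.055;0.0426 -0.0315 0.002 0 0 0 0.055;0.0426 -0.0315 0.002 0 0 0 0.055;0.0426 -0.0315 0.002 0 0 0 0.055;0.0426 -0.0315 0.002 0 0 0 0.055;0.0426 -0.0315 0.002 0 0 0 0.055;0.0426 -0.0315 0.002 0 0 0 0.055;0.0426 -0.0315 0.002 0 0 0 0.055;0.0426 -0.0315 0.002 0 0 0 0.055;0.0426 -0.0315 0.002 0 0 0 0.055", grip_force=60)

```text
time_s: 2.35
position: [0.5351, 0.0745, 0.2074]
tool_rot: [[0.896, 0.444, 0.0], [0.444, -0.896, -0.0], [0.0, 0.0, -1.0]]
ft_force: [0.7, -0.9, -1.0]
grip_width: 0.0551
gripper_force: 0.0
```

Call:
move_arm(plan="0.0426 -0.0315 0.002 0 0 0 0.055;0.0426 -0.0315 0.002 0 0 0 0.055;0.0426 -0.0315 0.002 0 0 0 0.055;0.0426 -0.0315 0.002 0 0 0 0.055;0 0 0 0 0 0.148 0.055;0 0 0 0 0 0.148 0.055;0 0 0 0 0 0.148 0.055;0 0 0 0 0 0.148 0.055;0 0 0 0 0 0 0.055;0 0 0 0 0 0 0.055")

```text
time_s: 3.6
position: [0.6312, 0.2613, 0.1992]
tool_rot: [[0.992, -0.129, -0.0], [-0.129, -0.992, -0.0], [-0.0, 0.0, -1.0]]
ft_force: [-1.0, 0.6, -0.8]
grip_width: 0.0549
gripper_force: 0.0
```

```bash
python3 - <<'E'
from h import *
go(*BAY[1],.055+.003,-7.6)
p,d=viewer.get_image("top");np.savez("top1.npz",p=p,d=d)
q,_=viewer.get_image("side")
a=cv2.resize(p[150:256,222:382,::-1],None,fx=5,fy=5,interpolation=cv2.INTER_CUBIC)[:, :]
cv2.imwrite("pics/t1.png",a)
E
```

```text
t 3.6 hd -7.4 pos [0.6312 0.2613 0.1992]
shift [-0.0003  0.0009  0.1412] = 3 x [-0.0001  0.0003  0.0471]; turn [0.     0.0001 0.0033] = 1 x [0.     0.0001 0.0033]; q [ 13.  37.  53.   0.  90. 110.] F [-1.   0.6 -0.8] w 0.0549
```

View pics/t1.png

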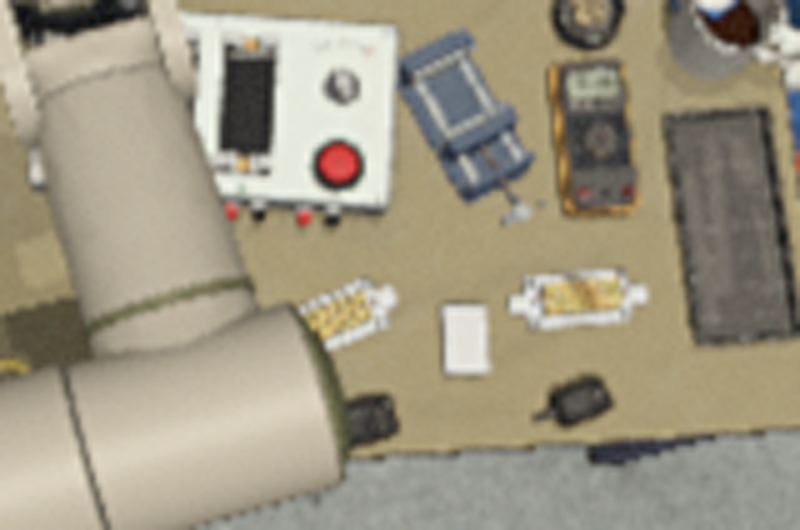

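The arm covers the left part of the picture. The whole tray is visible now, with corners at (665,115), (770,108), (800,338) and (695,343).

Call:
move_arm(plan="0 0.001 0.05 0 0 0.003 0.055;0 0 0.05 0 0 0 0.055;0 0 0.03 0 0 0 0.055;0 0 0.0135 0 0 0 0.055;0 0 0 0 0 0 0.055;0 0 0 0 0 0 0.0;0 0 0 0 0 0 0.0;0 0 0 0 0 0 0.0;0 0 0 0 0 0 0.0;0 0 0 0 0 0 0.0")

```text
time_s: 4.95
position: [0.6319, 0.2604, 0.0576]
tool_rot: [[0.991, -0.135, 0.003], [-0.135, -0.991, 0.001], [0.003, -0.001, -1.0]]
ft_force: [-0.3, -0.9, 6.3]
grip_width: 0.0271
gripper_force: 60.0
```

```bash
python3 - <<'E'
from h import *
go(*BAY[1],.2,-7.6)
f=lambda u,v:toz("top",(222+u/5,150+v/5),.018)[:2]
C=np.array([f(665,115),f(770,108),f(800,338),f(695,343)]);print(C.round(3),C.mean(0))
l=(C[0]+C[1]-C[2]-C[3])/2;w=(C[1]+C[2]-C[0]-C[3])/2
print(np.linalg.norm(l),np.degrees(np.arctan2(l[1],l[0])),np.linalg.norm(w))
E
```

```text
t 4.95 hd -7.7 pos [0.6319 0.2604 0.0576]
shift [-0.0006 -0.     -0.1424] = 3 x [-0.0002 -0.     -0.0475]; turn [-0.001  -0.0029 -0.0024] = 1 x [-0.001  -0.0029 -0.0024]; q [ 12.  43.  64.  -0.  72. 110.] F [-0.3 -0.9  6.3] w 0.0271
[[ 0.584 -0.253]
 [ 0.585 -0.347]
 [ 0.377 -0.346]
 [ 0.379 -0.254]] [ 0.4813387  -0.29996392]
0.20627868231312604 0.10288667038542414 0.09308613938965195
```

Call:
move_arm(plan="0 0 -0.01 0 0 0 0;0 0 -0.015 0 0 0 0;0 0 -0.03 0 0 0 0;0 0 -0.04 0 0 0 0;0 0 -0.04 0 0 0 0;0 0 -0.02 0 0 0 0;0 0 0 0 0 -0.135 0;0 0 0 0 0 0 0")

```text
time_s: 5.95
position: [0.6309, 0.2603, 0.212]
tool_rot: [[1.0, -0.001, 0.001], [-0.001, -1.0, 0.0], [0.001, -0.0, -1.0]]
ft_force: [-0.1, 0.3, -2.3]
grip_width: 0.0271
gripper_force: 61.1
```

```bash
python3 -c "
from h import *
go(.481,-.3,.2,0,.05)"
```

```text
t 5.95 hd -0.1 pos [0.6309 0.2603 0.212 ]
shift [-0.1492  0.5604  0.0118] = 12 x [-0.0124  0.0467  0.001 ]; turn [-0.0002 -0.0008 -0.0012] = 1 x [-0.0002 -0.0008 -0.0012]; q [ 13.  36.  52.  -0.  92. 103.] F [-0.1  0.3 -2.3] w 0.0271
```

Call:
move_arm(plan="-0.0125 0.0467 0 0 0 0 0;-0.0125 0.0467 0 0 0 0 0;-0.0125 0.0467 0 0 0 0 0;-0.0125 0.0467 0 0 0 0 0;-0.0125 0.0467 0 0 0 0 0;-0.0125 0.0467 0 0 0 0 0;-0.0125 0.0467 0 0 0 0 0;-0.0125 0.0467 0 0 0 0 0;-0.0125 0.0467 0 0 0 0 0;-0.0125 0.0467 0 0 0 0 0;-0.0125 0.0467 0 0 0 0 0;-0.012 0.0467 0 0 0 0 0")

```text
time_s: 7.45
position: [0.4807, -0.3015, 0.2112]
tool_rot: [[1.0, -0.003, 0.0], [-0.003, -1.0, 0.0], [0.0, -0.0, -1.0]]
ft_force: [1.0, 0.5, -1.6]
grip_width: 0.027
gripper_force: 61.1
```

```bash
python3 -c "
from h import *
go(.481,-.3,.0105,0,.05)"
```

```text
t 7.45 hd -0.2 pos [ 0.4807 -0.3015  0.2112]
shift [ 0.0003 -0.0014  0.2007] = 5 x [ 0.0001 -0.0003  0.0401]; turn [-0.0001 -0.     -0.0035] = 1 x [-0.0001 -0.     -0.0035]; q [-44.  24.  74.   0.  82.  46.] F [ 1.   0.5 -1.6] w 0.0270
```

Call:
move_arm(plan="0 -0.001 0.045 0 0 0 0;0 0 0.045 0 0 0 0;0 0 0.045 0 0 0 0;0 0 0.04 0 0 0 0;0 0 0.02 0 0 0 0;0 0 0.0055 0 0 0 0;0 0 0 0 0 0 0;0 0 0 0 0 0 0.05;0 0 0 0 0 0 0.05;0 0 0 0 0 0 0.05;0 0 -0.03 0 0 0 0.05;0 0 -0.05 0 0 0 0.05")

```text
time_s: 8.95
position: [0.4809, -0.2986, 0.0902]
tool_rot: [[1.0, -0.0, -0.002], [-0.0, -1.0, 0.002], [-0.002, -0.002, -1.0]]
ft_force: [0.3, -0.5, 0.7]
grip_width: 0.0499
gripper_force: 0.0
```

```bash
cat > mods.py <<'E'
from h import *
import sys
def gold(cam="top",show=True):
    p,d=viewer.get_image(cam);hsv=cv2.cvtColor(p,cv2.COLOR_RGB2HSV).astype(int);P=cloud(cam,d)
    g=((hsv[...,1]>85)&(hsv[...,0]>13)&(hsv[...,0]<30)&(P[...,2]>.012)&(P[...,2]<.13)&(P[...,0]>.25)&(P[...,0]<.75)&(P[...,1]<.65)&(P[...,1]>-.25)).astype(np.uint8)
    g=cv2.morphologyEx(g,cv2.MORPH_CLOSE,np.ones((3,3)))
    n,l,s,_=cv2.connectedComponentsWithStats(g)
    for i in range(1,n):
        if s[i,4]>30:
            m=l==i; print("gold",s[i,:2]+s[i,2:4]//2,mask_rect(m,cam,.030),"z",np.percentile(P[...,2][m],[50,90]).round(3))
    return p,d
if __name__=="__main__":
    p,d=gold();np.savez("cur.npz",p=p,d=d)
    Z=cloud("top",d);X,Y,Zz=Z[...,0],Z[...,1],Z[...,2]
    # handle: dark and high near bench zone
    m=((X>.3)&(X<.52)&(Y>.12)&(Y<.36)&(Zz>.016)&(Zz<.1)&(p.max(-1)<110)).astype(np.uint8)
    n,l,s,_=cv2.connectedComponentsWithStats(m)
    for i in range(1,n):
        if s[i,4]>40: print("dark",s[i,:2]+s[i,2:4]//2,mask_rect(l==i,"top",.03),np.percentile(Zz[l==i],90))
E
python3 mods.py; python3 -c "
from h import *
go(.48,-.3,.2,90,.05)"
```

```text
gold [205 210] (array([457.3, 422.8,  62. ,  25.4, -76.7, 103.6]), array([456.5, 422.3], dtype=float32), 79) z [0.031 0.036]
gold [288 213] (array([421.6,  60.6,  63.5,  25.8, -71.9, 109.7]), array([421. ,  60.7], dtype=float32), 85) z [0.033 0.037]
gold [223 227] (array([379.7, 347.6,  47.5,  43. ,  86.3, 177.3]), array([380.3, 348.1], dtype=float32), 51) z [0.017 0.023]
dark [248 214] (array([436.6, 235.6,  58.1,  49.4, -48.4, 102.3]), array([433.5, 233.5], dtype=float32), 112) 0.05238145663170617
dark [269 220] (array([ 395.9,  145.6,   69.8,   41.2,    1.9, -179.1]), array([395.2, 145.5], dtype=float32), 153) 0.03803260646068115
t 9.0 hd -0.0 pos [ 0.4833 -0.3007  0.0976]
shift [-0.0026 -0.     -0.1024] = 3 x [-0.0009 -0.     -0.0341]; turn [ 1.0000e-02 -2.0000e-04 -1.5709e+00] = 9 x [ 0.0011 -0.     -0.1745]; q [-44.  31.  83.  -0.  66.  46.] F [ 2.7 -1.   6.4] w 0.0501
```

Call:
move_arm(plan="0 0 -0.05 0 0 0 0.055;0 0 -0.05 0 0 0 0.055;-0.0077 -0.045 0 0 0 0 0.055;-0.0077 -0.045 0 0 0 0 0.055;-0.0077 -0.045 0 0 0 0 0.055;-0.0077 -0.045 0 0 0 0 0.055;-0.0077 -0.045 0 0 0 0 0.055;-0.0077 -0.045 0 0 0 0 0.055;-0.0077 -0.045 0 0 0 0 0.055;-0.0077 -0.045 0 0 0 0 0.055")

```text
time_s: 10.25
position: [0.4196, 0.0623, 0.1905]
tool_rot: [[1.0, -0.001, 0.001], [-0.001, -1.0, -0.0], [0.001, 0.0, -1.0]]
ft_force: [0.8, 0.3, 0.3]
grip_width: 0.0552
gripper_force: 0.0
```

Call:
move_arm(plan="0 0 0 0 0 -0.173 0.055;0 0 0 0 0 -0.173 0.055;0 0 0 0 0 -0.173 0.055;0 0 0 0 0 -0.173 0.055;0 0 0 0 0 -0.173 0.055;0 0 0 0 0 -0.173 0.055;0 0 0 0 0 -0.173 0.055;0 0 0 0 0 -0.173 0.055;0 0 0 0 0 -0.173 0.055;0 0 0 0 0 -0.173 0.055;0 0 0 0 0 -0.173 0.055;0 0 0 0 0 0 0.055")

```text
time_s: 11.75
position: [0.4199, 0.0609, 0.1904]
tool_rot: [[-0.324, 0.946, 0.0], [0.946, 0.324, -0.0], [-0.0, 0.0, -1.0]]
ft_force: [0.2, -0.5, -0.2]
grip_width: 0.0547
gripper_force: 0.0
```

```bash
python3 mods.py; python3 -c "
from h import *
go(.4215,.0605,.0085,109,.05)
p=np.load('cur.npz')['p']; crop(p,334,165,384,225,8,'pics/tray.png')"
```

```text
gold [341 177] (array([ 568.3, -180.8,  140.3,   67.4,    0.9, -166.2]), array([ 549.9, -162.5], dtype=float32), 99) z [0.022 0.032]
gold [205 210] (array([457.4, 422.3,  60.9,  25.4, -76.7, 103. ]), array([456.7, 421.9], dtype=float32), 78) z [0.032 0.038]
gold [338 209] (array([ 427. , -156.3,   64.3,   25.2,  -87.9,   93.3]), array([ 426.7, -156.2], dtype=float32), 88) z [0.033 0.036]
gold [223 227] (array([ 379.7,  347.6,   47.5,   43. ,   86.3, -175.7]), array([380.2, 348.1], dtype=float32), 51) z [0.017 0.021]
dark [248 213] (array([434. , 236.3,  59.6,  46.9,  64.3,  96.9]), array([434. , 233.4], dtype=float32), 110) 0.052760795735736575
dark [269 220] (array([ 396.5,  145.6,   71.1,   41.2,    1.9, -179.7]), array([395.9, 145.3], dtype=float32), 158) 0.039069511707899365
t 11.8 hd 108.8 pos [0.4199 0.0609 0.1904]
shift [-0.0009  0.0013  0.1819] = 4 x [-0.0002  0.0003  0.0455]; turn [ 0.0003  0.0001 -0.0033] = 1 x [ 0.0003  0.0001 -0.0033]; q [ -8.  12.  97.   0.  72. -27.] F [-0.8  0.3  0.6] w 0.0551
```

View pics/tray.png

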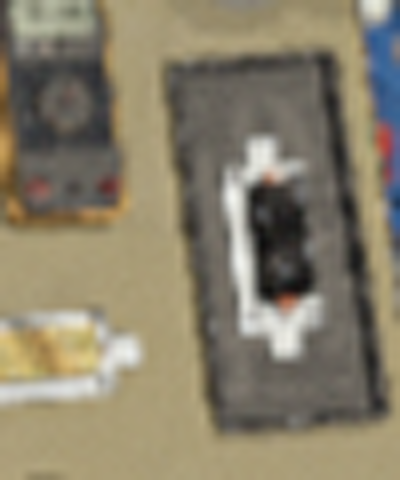

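The burnt module lies flat in the middle of the tray, with its body at (280,240). Now the middle gold module.

Call:
move_arm(plan="-0.001 0.001 0.05 0 0 0 0.055;0 0 0.05 0 0 0 0.055;0 0 0.05 0 0 0 0.055;0 0 0.02 0 0 0 0.055;0 0 0.012 0 0 0 0.055;0 0 0 0 0 0 0.055;0 0 0 0 0 0 0;0 0 0 0 0 0 0;0 0 0 0 0 0 0;0 0 0 0 0 0 0")

```text
time_s: 13.05
position: [0.4216, 0.0603, 0.0093]
tool_rot: [[-0.326, 0.945, 0.002], [0.945, 0.326, -0.0], [-0.001, 0.002, -1.0]]
ft_force: [-0.9, 0.6, 5.7]
grip_width: 0.027
gripper_force: 59.9
```

Call:
move_arm(plan="0 0 -0.02 0 0 0 0;0 0 -0.05 0 0 0 0;0 0 -0.05 0 0 0 0;0 0 -0.05 0 0 0 0;0 0 -0.02 0 0 0 0;0 0 0 0 0 0 0")

```text
time_s: 13.8
position: [0.4215, 0.0603, 0.1997]
tool_rot: [[-0.326, 0.945, 0.004], [0.945, 0.326, -0.001], [-0.002, 0.003, -1.0]]
ft_force: [-0.1, 0.1, -2.3]
grip_width: 0.0269
gripper_force: 59.8
```

```bash
python3 -c "
from h import *
go(*BAY[3],.2,172.4,.05)"
```

```text
t 13.8 hd 109.0 pos [0.4215 0.0603 0.1997]
shift [-0.0042  0.2004  0.0004] = 5 x [-0.0008  0.0401  0.0001]; turn [ 0.0021  0.0034 -1.1063] = 7 x [ 0.0003  0.0005 -0.158 ]; q [ -8.  11.  96.  -0.  73. -27.] F [-0.1  0.1 -2.3] w 0.0269
```

Call:
move_arm(plan="-0.0008 0.04 0 0 0 0 0;-0.0008 0.04 0 0 0 0 0;-0.0008 0.04 0 0 0 0 0;-0.0008 0.04 0 0 0 0 0;-0.0008 0.04 0 0 0 0 0;0 0 0 0 0 -0.158 0;0 0 0 0 0 -0.158 0;0 0 0 0 0 -0.158 0;0 0 0 0 0 -0.158 0;0 0 0 0 0 -0.158 0;0 0 0 0 0 -0.158 0;0 0 0 0 0 -0.158 0")

```text
time_s: 15.3
position: [0.611, 0.1217, 0.1963]
tool_rot: [[-0.992, 0.127, -0.003], [0.127, 0.992, 0.0], [0.003, -0.0, -1.0]]
ft_force: [-0.4, -1.0, -2.6]
grip_width: 0.0268
gripper_force: 60.0
```

```bash
python3 - <<'E'
from h import *
go(*BAY[3],.09,172.4,.05)
p,d=viewer.get_image("top");q,e=viewer.get_image("side")
a=cv2.resize(p[140:200,215:315,::-1],(700,420),interpolation=cv2.INTER_CUBIC)
cv2.imwrite("pics/b3.png",a)
E
```

```text
t 15.3 hd 172.7 pos [0.611  0.1217 0.1963]
shift [-0.0016  0.0002  0.1063] = 3 x [-0.0005  0.0001  0.0354]; turn [-0.0004 -0.003   0.0048] = 1 x [-0.0004 -0.003   0.0048]; q [  0.  31.  65.   0.  84. -82.] F [-0.4 -1.  -2.6] w 0.0268
```

View pics/b3.png

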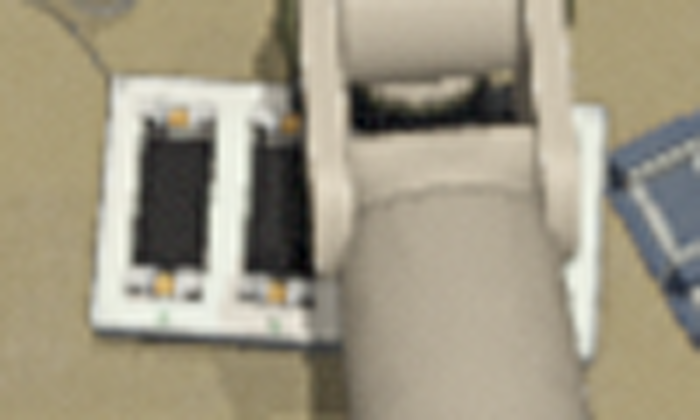

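The arm hides bay 3. The contacts of bay 1 at (178,118) and (164,285) and of bay 2 at (290,125) and (278,292) show, so I use them to check the bay centres.

Call:
move_arm(plan="-0.0016 0 0.035 0 -0.003 0.005 0;0 0 0.035 0 0 0 0;0 0 0.036 0 0 0 0;0 0 0.007 0 0 0 0;0 0 0.007 0 0 0 0;0 0 0 0 0 0 0")

```text
time_s: 16.15
position: [0.6137, 0.1214, 0.0789]
tool_rot: [[-0.99, 0.138, 0.004], [0.138, 0.99, -0.0], [-0.004, 0.0, -1.0]]
ft_force: [-0.3, 0.4, -1.3]
grip_width: 0.0267
gripper_force: 60.0
```

```bash
python3 - <<'E'
from h import *
go(*BAY[3],.059,172.4,.05)
f=lambda u,v:toz("top",(214.5+u/7+.07,139.5+v/7+.07),.05)[:2]
for a,b,k in(((178,118),(164,285),1),((290,125),(278,292),2)):
    A,B=f(*a),f(*b);print((A+B)/2,BAY[k],np.linalg.norm(A-B),np.degrees(np.arctan2(*(A-B)[::-1])))
E
```

```text
t 16.15 hd 172.1 pos [0.6137 0.1214 0.0789]
shift [0.0015 0.     0.0199] = 1 x [0.0015 0.     0.0199]; turn [ 0.0001  0.004  -0.006 ] = 1 x [ 0.0001  0.004  -0.006 ]; q [  0.  37.  74.  -0.  69. -82.] F [-0.3  0.4 -1.3] w 0.0267
[0.6305803  0.26234281] [0.63081433 0.26042932] 0.10872436765276872 -7.641940690497836
[0.62148964 0.19185749] [0.62155638 0.19104423] 0.10857004853011082 -7.511237418973372
```

Call:
move_arm(plan="0.0007 0.0005 0.003 0 0 0 0;0 0 0.003 0 0 0 0;0 0 0.002 0 0 0 0;0 0 0 0 0 0 0")

```text
time_s: 16.65
position: [0.6134, 0.1222, 0.0735]
tool_rot: [[-0.991, 0.137, 0.007], [0.137, 0.991, -0.001], [-0.007, 0.0, -1.0]]
ft_force: [-8.6, -1.0, 16.6]
grip_width: 0.0269
gripper_force: 62.9
```

Call:
move_arm(plan="0 0 -0.006 0 0 0 0;0.002 0 0 0 0 0 0;0 0 0.003 0 0 0 0;0 0 0.003 0 0 0 0;0 0 0 0 0 0 0")

```text
time_s: 17.27
position: [0.6104, 0.1222, 0.0696]
tool_rot: [[-0.991, 0.137, 0.001], [0.137, 0.991, -0.001], [-0.001, -0.0, -1.0]]
ft_force: [-1.7, 0.1, -1.9]
grip_width: 0.0265
gripper_force: 60.4
```

Call:
move_arm(plan="0 0 0.003 0 0 0 0;0 0 0.003 0 0 0 0;0 0 0.003 0 0 0 0;0 0 0.002 0 0 0 0;0 0 0 0 0 0 0")

```text
time_s: 17.9
position: [0.6108, 0.1224, 0.0594]
tool_rot: [[-0.99, 0.138, 0.003], [0.138, 0.99, -0.0], [-0.003, 0.0, -1.0]]
ft_force: [-1.6, -0.0, 3.4]
grip_width: 0.0268
gripper_force: 61.3
```

Call:
move_arm(plan="0 0 0.0015 0 0 0 0;0 0 0.0015 0 0 0 0;0 0 0 0 0 0 0")

```text
time_s: 18.27
position: [0.6111, 0.1223, 0.0591]
tool_rot: [[-0.991, 0.137, 0.005], [0.137, 0.991, -0.001], [-0.005, 0.0, -1.0]]
ft_force: [-10.3, -0.9, 22.8]
grip_width: 0.0269
gripper_force: 63.8
```

Call:
move_arm(plan="0 0 -0.002 0 0 0 0;0 0 0 0 0 0 0.046;0 0 0 0 0 0 0.046;0 0 0 0 0 0 0.046;0 0 -0.03 0 0 0 0.046;0 0 -0.05 0 0 0 0.055;0 0 -0.06 0 0 0 0.055;0 0 0 0 0 0 0.055")

```text
time_s: 19.27
position: [0.6123, 0.1225, 0.2033]
tool_rot: [[-0.99, 0.137, 0.013], [0.137, 0.991, -0.0], [-0.013, 0.002, -1.0]]
ft_force: [-0.1, -0.7, -0.9]
grip_width: 0.0548
gripper_force: 0.0
```

```bash
python3 mods.py; python3 -c "
from h import *
go(.427,-.1563,.19,92.4,.05)"
```

```text
gold [340 177] (array([ 560.1, -160.8,  145. ,   65.7,   24.5, -166.7]), array([ 552.3, -162.2], dtype=float32), 101) z [0.023 0.034]
gold [205 210] (array([457.4, 422.1,  60.8,  24.6, -79.4, 102.5]), array([456.9, 421.7], dtype=float32), 77) z [0.031 0.034]
gold [338 209] (array([ 427. , -156.3,   64.3,   25.2,  -87.9,   93.3]), array([ 426.7, -156.2], dtype=float32), 88) z [0.032 0.037]
dark [247 213] (array([437.7, 236.7,  58.1,  52.4, -48.4,  90.2]), array([435.3, 237. ], dtype=float32), 130) 0.053730875467805896
t 19.32 hd 172.1 pos [0.6111 0.1224 0.2001]
shift [ 0.1442 -0.3014  0.0089] = 7 x [ 0.0206 -0.0431  0.0013]; turn [0.0056 0.0056 1.3911] = 8 x [0.0007 0.0007 0.1739]; q [  0.  30.  65.  -0.  84. -82.] F [ 0.5 -0.1 -0.3] w 0.0550
```

Call:
move_arm(plan="0.0206 -0.043 0.001 0 0 0 0.055;0.0206 -0.043 0.001 0 0 0 0.055;0.0206 -0.043 0.001 0 0 0 0.055;0.0206 -0.043 0.001 0 0 0 0.055;0.0206 -0.043 0.001 0 0 0 0.055;0.0206 -0.043 0.001 0 0 0 0.055;0.0206 -0.043 0.001 0 0 0 0.055;0 0 0 0 0 0.174 0.055;0 0 0 0 0 0.174 0.055;0 0 0 0 0 0.174 0.055;0 0 0 0 0 0.174 0.055;0 0 0 0 0 0.174 0.055")

```text
time_s: 20.82
position: [0.4258, -0.1557, 0.1895]
tool_rot: [[-0.529, 0.849, 0.001], [0.849, 0.529, 0.001], [0.001, 0.001, -1.0]]
ft_force: [-0.2, -0.6, -0.3]
grip_width: 0.055
gripper_force: 0.0
```

Call:
move_arm(plan="0 0 0 0.004 0.004 0.174 0.055;0 0 0 0 0 0.174 0.055;0 0 0 0 0 0.174 0.055;0 0 0 0 0 0 0.055;0 0 0 0 0 0 0.055")

```text
time_s: 21.45
position: [0.4261, -0.1558, 0.1902]
tool_rot: [[-0.044, 0.999, -0.004], [0.999, 0.044, 0.002], [0.002, -0.003, -1.0]]
ft_force: [-0.3, 0.1, 0.4]
grip_width: 0.0553
gripper_force: 0.0
```

```bash
python3 -c "
from h import *
go(.427,-.1563,.0085,92.4,.05)
p,d=viewer.get_image('top')
X=[(301,113,'b3')]
crop(p,222,146,322,206,8,'pics/b3b.png')"
```

```text
t 21.45 hd 92.5 pos [ 0.4261 -0.1558  0.1902]
shift [-0.0009  0.0015  0.1817] = 4 x [-0.0002  0.0004  0.0454]; turn [-0.0034 -0.0022  0.0025] = 1 x [-0.0034 -0.0022  0.0025]; q [-35.  15.  93.  -0.  73. -38.] F [-0.3  0.1  0.4] w 0.0553
```

View pics/b3b.png

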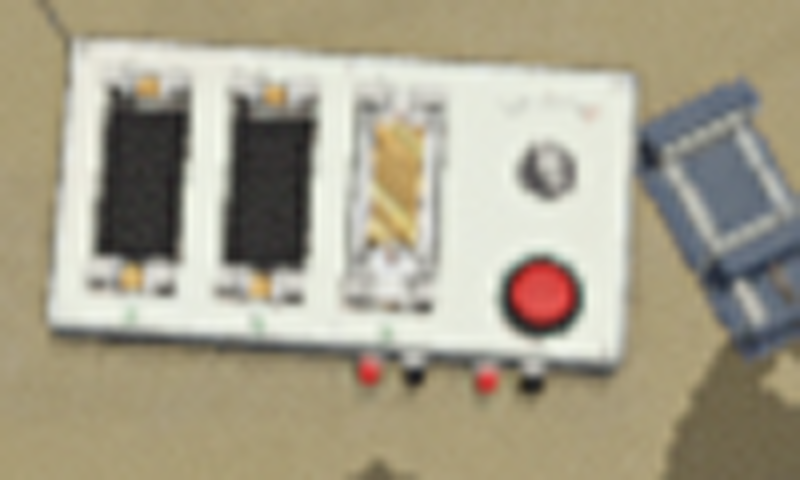

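Bay 3 holds a gold module lying flat at (395,185). The spindle is at (547,168) and the button at (542,293). Next is module A.

Call:
move_arm(plan="0 0.001 0.05 -0.002 -0.002 0 0.055;0 0 0.05 0 0 0 0.055;0 0 0.05 0 0 0 0.055;0 0 0.02 0 0 0 0.055;0 0 0.0115 0 0 0 0.055;0 0 0 0 0 0 0.055;0 0 0 0 0 0 0;0 0 0 0 0 0 0;0 0 0 0 0 0 0;0 0 0 0 0 0 0")

```text
time_s: 22.75
position: [0.4275, -0.1562, 0.0104]
tool_rot: [[-0.041, 0.999, 0.001], [0.999, 0.041, -0.002], [-0.002, 0.001, -1.0]]
ft_force: [-1.8, 0.3, 6.1]
grip_width: 0.0268
gripper_force: 60.0
```

Call:
move_arm(plan="0 0 -0.02 0 0 0 0;0 0 -0.05 0 0 0 0;0 0 -0.05 0 0 0 0;0 0 -0.05 0 0 0 0;0 0 -0.02 0 0 0 0;0 0 0 0 0 0 0")

```text
time_s: 23.5
position: [0.4275, -0.1559, 0.2007]
tool_rot: [[-0.041, 0.999, 0.003], [0.999, 0.041, -0.003], [-0.003, 0.003, -1.0]]
ft_force: [-0.0, 0.6, -2.9]
grip_width: 0.0271
gripper_force: 59.9
```

```bash
python3 -c "
from h import *
go(.6203,.1918,.2,172.4,.05)"
```

```text
t 23.5 hd 92.4 pos [ 0.4275 -0.1559  0.2007]
shift [3.395e-01 2.070e-01 3.000e-04] = 8 x [0.0424 0.0259 0.    ]; turn [ 2.0000e-04  4.1000e-03 -1.3969e+00] = 8 x [ 0.      0.0005 -0.1746]; q [-35.  14.  92.  -0.  74. -37.] F [-0.   0.6 -2.9] w 0.0271
```

Call:
move_arm(plan="0.0424 0.0259 0 0 0 0 0;0.0424 0.0259 0 0 0 0 0;0.0424 0.0259 0 0 0 0 0;0.0424 0.0259 0 0 0 0 0;0.0424 0.0259 0 0 0 0 0;0.0424 0.0259 0 0 0 0 0;0.0424 0.0259 0 0 0 0 0;0.0424 0.0259 0 0 0 0 0;0 0 0 0 0.004 -0.1745 0;0 0 0 0 0 -0.1745 0;0 0 0 0 0 -0.1745 0;0 0 0 0 0 -0.1745 0")

```text
time_s: 25.0
position: [0.6198, 0.1915, 0.1969]
tool_rot: [[-0.678, 0.735, -0.004], [0.735, 0.678, 0.003], [0.005, -0.001, -1.0]]
ft_force: [0.3, -0.1, -1.9]
grip_width: 0.0267
gripper_force: 60.0
```

Call:
move_arm(plan="0 0 0 0 0 -0.1745 0;0 0 0 0 0 -0.1745 0;0 0 0 0 0 -0.1745 0;0 0 0 0 0 -0.1745 0;0 0 0 0 0 0 0;0 0 0 0 0 0 0")

```text
time_s: 25.75
position: [0.6201, 0.1916, 0.1982]
tool_rot: [[-0.991, 0.137, -0.002], [0.137, 0.991, 0.003], [0.003, 0.003, -1.0]]
ft_force: [-0.4, 0.5, -2.2]
grip_width: 0.0267
gripper_force: 60.0
```

```bash
python3 -c "
from h import *
go(.6203,.1918,.072,172.4,.05)
P=[]
for i in range(3):
    viewer.get_image('side');P.append(env.observe()['position'])
print(np.mean(P,0))"
```

```text
t 25.75 hd 172.1 pos [0.6201 0.1916 0.1982]
shift [-5.000e-04 -1.000e-04  1.262e-01] = 3 x [-0.0002 -0.      0.0421]; turn [ 0.0029 -0.0027 -0.0045] = 1 x [ 0.0029 -0.0027 -0.0045]; q [  7.  33.  60.   0.  87. -75.] F [-0.4  0.5 -2.2] w 0.0267
[0.62022198 0.19154703 0.19861975]
```

Call:
move_arm(plan="0 0 0.045 0.002 -0.002 -0.004 0;0 0 0.045 0 0 0 0;0 0 0.02 0 0 0 0;0 0 0.005 0 0 0 0;0 0 0.004 0 0 0 0;0 0 0.004 0 0 0 0;0 0 0.003 0 0 0 0;0 0 0 0 0 0 0")

```text
time_s: 26.9
position: [0.6207, 0.1921, 0.0756]
tool_rot: [[-0.992, 0.129, 0.004], [0.129, 0.992, 0.001], [-0.004, 0.002, -1.0]]
ft_force: [-5.5, -0.3, 9.9]
grip_width: 0.0265
gripper_force: 61.8
```

Call:
move_arm(plan="0 0 -0.005 0 0 0 0;0.002 0 0 0 0 0 0;0 0 0.003 0 0 0 0;0 0 0.003 0 0 0 0;0 0 0.002 0 0 0 0;0 0 0 0 0 0 0")

```text
time_s: 27.65
position: [0.619, 0.1923, 0.0726]
tool_rot: [[-0.992, 0.129, 0.004], [0.129, 0.992, 0.001], [-0.004, 0.002, -1.0]]
ft_force: [-7.6, -0.7, 15.7]
grip_width: 0.0268
gripper_force: 63.4
```

Call:
move_arm(plan="0 0 -0.006 0 0 0 0;0.0015 0 0 0 0 0 0;0 0 0.003 0 0 0 0;0 0 0.003 0 0 0 0;0 0 0 0 0 0 0")

```text
time_s: 28.28
position: [0.6166, 0.1921, 0.0692]
tool_rot: [[-0.992, 0.13, -0.001], [0.13, 0.992, 0.001], [0.001, 0.001, -1.0]]
ft_force: [-0.7, -0.7, -4.5]
grip_width: 0.0273
gripper_force: 60.7
```

Call:
move_arm(plan="0 0 0.003 0 0 0 0;0 0 0.003 0 0 0 0;0 0 0.003 0 0 0 0;0 0 0.001 0 0 0 0;0 0 0 0 0 0 0")

```text
time_s: 28.9
position: [0.6171, 0.1921, 0.061]
tool_rot: [[-0.992, 0.13, 0.002], [0.13, 0.992, 0.001], [-0.002, 0.001, -1.0]]
ft_force: [-1.7, -2.0, 5.3]
grip_width: 0.0265
gripper_force: 62.3
```

Call:
move_arm(plan="0 0 0.0015 0 0 0 0;0 0 0.0015 0 0 0 0;0 0 0 0 0 0 0")

```text
time_s: 29.28
position: [0.6179, 0.192, 0.0598]
tool_rot: [[-0.992, 0.13, 0.004], [0.13, 0.992, 0.001], [-0.004, 0.002, -1.0]]
ft_force: [-3.4, -2.6, 17.1]
grip_width: 0.027
gripper_force: 63.7
```

Call:
move_arm(plan="0 0 -0.002 0 0 0 0;0 0 0 0 0 0 0.046;0 0 0 0 0 0 0.046;0 0 0 0 0 0 0.046;0 0 -0.03 0 0 0 0.046;0 0 -0.05 0 0 0 0.055;0 0 -0.06 0 0 0 0.055;0 0 0 0 0 0 0.055")

```text
time_s: 30.28
position: [0.6184, 0.1925, 0.2043]
tool_rot: [[-0.992, 0.129, 0.011], [0.129, 0.992, 0.002], [-0.01, 0.004, -1.0]]
ft_force: [-0.1, -0.7, -0.3]
grip_width: 0.0548
gripper_force: 0.0
```

```bash
python3 mods.py; python3 -c "
from h import *
go(.4572,.422,.19,103,.05)"
```

```text
gold [340 177] (array([ 568.3, -180.8,  140.3,   67.4,    0.9, -166.6]), array([ 551. , -162.4], dtype=float32), 99) z [0.023 0.033]
gold [205 210] (array([457.4, 422.1,  60.8,  24.6, -79.4, 102.5]), array([456.9, 421.7], dtype=float32), 77) z [0.031 0.035]
dark [246 213] (array([434. , 245.6,  56.5,  43.7,  86.3,  68. ]), array([433.4, 242.4], dtype=float32), 105) 0.05337703192842255
t 30.32 hd 172.6 pos [0.6173 0.1923 0.201 ]
shift [0.1886 0.207  0.0106] = 6 x [0.0314 0.0345 0.0018]; turn [0.0049 0.0028 1.2142] = 7 x [0.0007 0.0004 0.1735]; q [  7.  33.  61.   0.  86. -76.] F [ 0.6  0.9 -1.3] w 0.0550
```

Call:
move_arm(plan="0.0314 0.0345 0.001 0 0 0 0.055;0.0314 0.0345 0.001 0 0 0 0.055;0.0314 0.0345 0.001 0 0 0 0.055;0.0314 0.0345 0.001 0 0 0 0.055;0.0314 0.0345 0.001 0 0 0 0.055;0.0314 0.0345 0.001 0 0 0 0.055;0 0 0 0.004 0.003 0.1735 0.055;0 0 0 0 0 0.1735 0.055;0 0 0 0 0 0.1735 0.055;0 0 0 0 0 0.1735 0.055;0 0 0 0 0 0.1735 0.055;0 0 0 0 0 0.1735 0.055")

```text
time_s: 31.82
position: [0.4562, 0.4215, 0.1913]
tool_rot: [[-0.384, 0.923, -0.006], [0.923, 0.384, -0.004], [-0.001, -0.007, -1.0]]
ft_force: [0.5, 0.7, -0.5]
grip_width: 0.0549
gripper_force: 0.0
```

Call:
move_arm(plan="0 0 0 0 0 0.1735 0.055;0 0 0 0 0 0 0.055;0 0 0 0 0 0 0.055")

```text
time_s: 32.2
position: [0.4565, 0.4217, 0.1923]
tool_rot: [[-0.228, 0.974, -0.004], [0.974, 0.228, -0.003], [-0.002, -0.005, -1.0]]
ft_force: [0.3, 1.6, 0.3]
grip_width: 0.0553
gripper_force: 0.0
```

```bash
python3 -c "
from h import *
go(.4572,.422,.0085,102.8,.05)
q,_=viewer.get_image('side');p,_=viewer.get_image('top')
crop(q,180,150,310,240,5,'pics/s2.png')"
```

```text
t 32.2 hd 103.2 pos [0.4565 0.4217 0.1923]
shift [0.0005 0.0016 0.1838] = 4 x [0.0001 0.0004 0.046 ]; turn [-0.0047  0.0019  0.0065] = 1 x [-0.0047  0.0019  0.0065]; q [32. 31. 66. -0. 84. 19.] F [0.3 1.6 0.3] w 0.0553
```

View pics/s2.png

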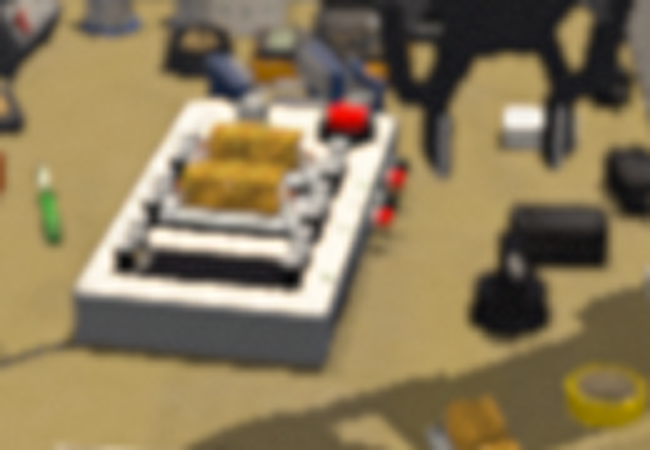

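Both installed modules, with bodies at (255,150) and (235,185), sit level and at the same height in bays 3 and 2. Module B is next.

Call:
move_arm(plan="0 0.001 0.05 -0.003 0 0.003 0.055;0 0 0.05 0 0 0 0.055;0 0 0.05 0 0 0 0.055;0 0 0.02 0 0 0 0.055;0 0 0.013 0 0 0 0.055;0 0 0 0 0 0 0.055;0 0 0 0 0 0 0;0 0 0 0 0 0 0;0 0 0 0 0 0 0;0 0 0 0 0 0 0")

```text
time_s: 33.55
position: [0.4582, 0.4221, 0.0116]
tool_rot: [[-0.222, 0.975, 0.002], [0.975, 0.222, -0.0], [-0.001, 0.002, -1.0]]
ft_force: [-0.6, -0.4, 5.5]
grip_width: 0.0271
gripper_force: 61.0
```

Call:
move_arm(plan="0 0 -0.02 0 0 0 0;0 0 -0.05 0 0 0 0;0 0 -0.05 0 0 0 0;0 0 -0.05 0 0 0 0;0 0 -0.02 0 0 0 0;0 0 0 0 0 0 0")

```text
time_s: 34.3
position: [0.4578, 0.4221, 0.2015]
tool_rot: [[-0.222, 0.975, 0.002], [0.975, 0.222, 0.0], [-0.0, 0.002, -1.0]]
ft_force: [-0.2, 0.3, -2.9]
grip_width: 0.0266
gripper_force: 60.1
```

```bash
python3 -c "
from h import *
go(.6278,.2621,.2,172.4,.05)"
```

```text
t 34.3 hd 102.8 pos [0.4578 0.4221 0.2015]
shift [-0.1938  0.1303  0.0019] = 5 x [-0.0388  0.0261  0.0004]; turn [ 0.0018  0.0019 -1.2146] = 7 x [ 0.0003  0.0003 -0.1735]; q [32. 30. 65. -0. 85. 19.] F [-0.2  0.3 -2.9] w 0.0266
```

Call:
move_arm(plan="-0.0388 0.0261 0 0 0 0 0;-0.0388 0.0261 0 0 0 0 0;-0.0388 0.0261 0 0 0 0 0;-0.0388 0.0261 0 0 0 0 0;-0.0388 0.0261 0 0 0 0 0;0 0 0 0 0 -0.1735 0;0 0 0 0 0 -0.1735 0;0 0 0 0 0 -0.1735 0;0 0 0 0 0 -0.1735 0;0 0 0 0 0 -0.1735 0;0 0 0 0 0 -0.1735 0;0 0 0 0 0 -0.1735 0")

```text
time_s: 35.8
position: [0.6273, 0.2616, 0.1981]
tool_rot: [[-0.992, 0.127, -0.004], [0.127, 0.992, -0.002], [0.003, -0.003, -1.0]]
ft_force: [-0.4, 0.2, -2.2]
grip_width: 0.0271
gripper_force: 60.1
```

```bash
python3 -c "
from h import *
viewer.get_image('top');viewer.get_image('top')
go(.6278,.2621,.0765,172.4,.05)"
```

```text
t 35.9 hd 172.5 pos [0.6274 0.2616 0.1984]
shift [-0.0007  0.0009  0.1219] = 3 x [-0.0002  0.0003  0.0406]; turn [-0.0026 -0.0028  0.001 ] = 1 x [-0.0026 -0.0028  0.001 ]; q [ 13.  37.  54.  -0.  90. -70.] F [-1.   0.7 -2.4] w 0.0267
```

Call:
move_arm(plan="0 0.0005 0.045 -0.002 -0.002 0 0;0 0 0.045 0 0 0 0;0 0 0.02 0 0 0 0;0 0 0.005 0 0 0 0;0 0 0.003 0 0 0 0;0 0 0.003 0 0 0 0;0 0 0.002 0 0 0 0;0 0 0 0 0 0 0")

```text
time_s: 36.9
position: [0.6281, 0.2622, 0.0777]
tool_rot: [[-0.991, 0.133, 0.003], [0.133, 0.991, 0.0], [-0.003, 0.001, -1.0]]
ft_force: [-0.4, 0.1, -2.1]
grip_width: 0.0269
gripper_force: 60.0
```

Call:
move_arm(plan="0 0 0.002 0 0 0 0;0 0 0.002 0 0 0 0;0 0 0 0 0 0 0")

```text
time_s: 37.28
position: [0.6283, 0.262, 0.0739]
tool_rot: [[-0.991, 0.132, 0.003], [0.132, 0.991, -0.0], [-0.003, 0.0, -1.0]]
ft_force: [-0.4, -2.2, 2.0]
grip_width: 0.0268
gripper_force: 60.5
```

Call:
move_arm(plan="0 0 0.003 0 0 0 0;0 0 0.003 0 0 0 0;0 0 0.003 0 0 0 0;0 0 0.003 0 0 0 0;0 0 0.001 0 0 0 0;0 0 0 0 0 0 0")

```text
time_s: 38.02
position: [0.6279, 0.2619, 0.0616]
tool_rot: [[-0.991, 0.132, 0.002], [0.132, 0.991, -0.0], [-0.002, -0.0, -1.0]]
ft_force: [-3.6, -5.9, 9.4]
grip_width: 0.0269
gripper_force: 61.9
```

Call:
move_arm(plan="0 0 0.0015 0 0 0 0;0 0 0 0 0 0 0;0 0 -0.0015 0 0 0 0;0 0 0 0 0 0 0.046;0 0 0 0 0 0 0.046;0 0 0 0 0 0 0.046;0 0 -0.03 0 0 0 0.046;0 0 -0.05 0 0 0 0.055;0 0 -0.06 0 0 0 0.055;0 0 0 0 0 0 0.055")

```text
time_s: 39.28
position: [0.6294, 0.2628, 0.206]
tool_rot: [[-0.991, 0.132, 0.012], [0.132, 0.991, 0.003], [-0.012, 0.004, -1.0]]
ft_force: [-0.3, 0.5, -0.2]
grip_width: 0.0549
gripper_force: 0.0
```

```bash
python3 mods.py; python3 - <<'E'
from h import *
f=np.load("cur.npz");p=f["p"]
a=p[190:230,225:285];b=p[150:184,276:316]
A=cv2.resize(a,None,fx=10,fy=10,interpolation=cv2.INTER_CUBIC);B=cv2.resize(b,(400,340),interpolation=cv2.INTER_CUBIC)
q=viewer.get_image("side")[0][185:225,255:315];Q=cv2.resize(q,(400,267),interpolation=cv2.INTER_CUBIC)
im=np.zeros((600,800,3),np.uint8);im[:400,:400]=cv2.resize(A,(400,267),interpolation=cv2.INTER_AREA)[:0].sum() if 0 else 0
im[:267,:400]=cv2.resize(A,(400,267));im[:340,400:]=B;im[300:567,:400]=Q
cv2.imwrite("pics/hs.png",im[:,:,::-1])
E
```

```text
gold [271 169] (array([625.9, 120.3,  61.8,  23.9,  -8.2, 171.5]), array([626.9, 120.2], dtype=float32), 77) z [0.082 0.087]
gold [341 177] (array([ 5.684e+02, -1.813e+02,  1.395e+02,  6.780e+01,  1.000e-01,
       -1.670e+02]), array([ 549.4, -162.4], dtype=float32), 95) z [0.022 0.032]
```

View pics/hs.png

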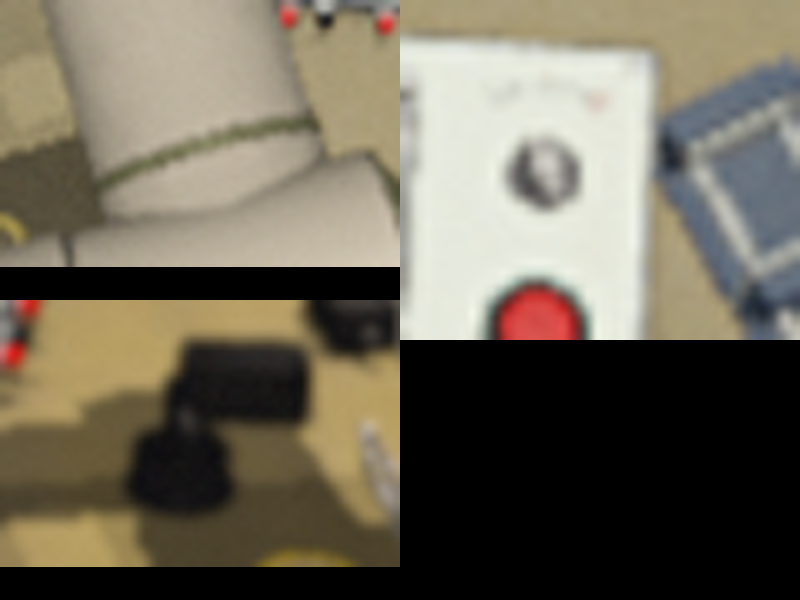

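```bash
python3 - <<'E'
from h import *
f=lambda u,v,z:toz("top",(276+(u-400)/10-.45,150+v/10-.45),z)[:2]
inv=lambda w:np.array([AX@(w-O),AY@(w-O)])*1000
for n,u,v,z in(("ring@48",543.5,173.5,.048),("ring@60",543.5,173.5,.06),("ring@71",543.5,173.5,.071),("red",597,100,.045),("left",495,95,.045),("btn",537,323,.056)): w=f(u,v,z);print(n,w.round(4),inv(w).round(1))
# handle yaw from old pics: dark high points & bright line
for fn in("top0.npz","top1.npz","cur.npz"):
    p=np.load(fn)["p"]
p,d=(np.load("top0.npz")[k] for k in"pd")
g=p[203:223,236:259].astype(int).mean(-1).astype(int);print(g)
go(.5,.0,.2,172.4)
E
```

```text
ring@48 [0.623  0.0385] [  21.6 -110.5]
ring@60 [0.6197 0.0398] [  18.2 -109.7]
ring@71 [0.6167 0.0409] [  15.1 -108.9]
red [0.6559 0.0118] [  57.7 -132.6]
left [0.6611 0.0567] [ 56.9 -87.4]
btn [0.554  0.0477] [ -48.  -110.5]
[[147 148 147 147 147 149 147 147 147 146 146 146 150 147 146 146 147 147
  146 147 146 146 146]
 [148 149 147 148 148 148 150 148 147 148 147 147 148 148 147 146 146 150
  149 146 148 147 148]
 [149 150 150 148 148 149 147 147 148 149 149 149 146 149 148 149 148 147
  147 146 147 148 149]
 [149 148 147 149 145 147 148 149 150 149 149 150 150 149 149 148 148 148
  147 146 145 147 146]
 [147 147 148 147 147 147 148 151 148 130 120 117 117 116 119 139 147 145
  149 149 147 145 146]
 [145 147 148 147 145 151 153 149 133  92  69  61  58  55  69  97 116 145
  150 149 148 145 144]
 [148 148 149 149 150 152 153 132  90  57  46  49  51  55  51  55  63 107
  121 120 145 148 146]
 [148 149 150 151 149 132 112  73  39  29  36  40  43  38  41  42  38  55
   62  64 134 148 146]
 [151 151 149 128 112  92  61  47  46  50  41  37  41  46  42  53  51  53
   50  60 137 149 147]

[... 605 characters left out ...]
43 132  89  48  36  45  53  49  42  37  34  67 127
  145 147 146 143 141]
 [145 145 146 145 148 145 147 135 104  62  47  45  35  47  61  76 118 144
  147 147 140 141 141]
 [145 147 145 146 145 147 145 146 142 131 123 106  99 119 133 130 143 148
  147 145 144 144 144]
 [146 147 145 144 143 146 148 150 150 151 150 141 138 148 154 155 154 151
  148 149 144 147 145]
 [148 143 145 147 146 147 150 149 149 150 148 149 148 152 152 152 151 150
  148 149 148 148 144]]
t 39.38 hd 172.4 pos [0.6276 0.2623 0.2002]
shift [ 9.180e-02 -2.769e-01 -2.000e-04] = 6 x [ 0.0153 -0.0461 -0.    ]; turn [0.0008 0.0022 0.    ] = 1 x [0.0008 0.0022 0.    ]; q [ 13.  36.  54.  -0.  90. -70.] F [ 0.7  0.3 -1.3] w 0.0547
```

Call:
move_arm(plan="0.03 -0.0447 0 0 0 0 0.06;0.03 -0.0447 0 0 0 0 0.06;0.03 -0.0447 0 0 0 0 0.06;0.03 -0.0447 0 0 0 0 0.06;0.03 -0.0447 0 0 0 0 0.06;0 0 0 0 0 0.18 0.06;0 0 0 0 0 0.18 0.06;0 0 0 0 0 0.18 0.06;0 0 0 0 0 0.18 0.06;0 0 0 0 0 0.18 0.06;0 0 0 0 0 0.18 0.06;0 0 0 0 0 0.18 0.06")

```text
time_s: 40.88
position: [0.4488, 0.0606, 0.1984]
tool_rot: [[-0.171, 0.985, -0.001], [0.985, 0.171, 0.001], [0.001, -0.001, -1.0]]
ft_force: [0.6, -0.4, -0.6]
grip_width: 0.0598
gripper_force: 0.0
```

```bash
python3 mods.py; python3 - <<'E'
from h import *
p=np.load("cur.npz")["p"]
x,y=proj("top",[.43,.24,.03]).astype(int)
A=cv2.resize(p[y-17:y+17,x-20:x+20],(400,340),interpolation=cv2.INTER_CUBIC)
x2,y2=proj("top",[.61,.18,.06]).astype(int)
B=cv2.resize(p[y2-26:y2+26,x2-33:x2+33],(400,315),interpolation=cv2.INTER_CUBIC)
im=np.zeros((340,800,3),np.uint8);im[:,:400]=A;im[:315,400:]=B;cv2.imwrite("pics/hs2.png",im[:,:,::-1])
print("origin",x-20,y-17,p[y-12:y+14,x-13:x+14].mean(-1).astype(int))
go(.434,.236,.15,90)
E
```

```text
gold [239 167] (array([641.8, 263.5,  65.7,  24.6,  -8.1, 171.3]), array([640.1, 263.6], dtype=float32), 82) z [0.082 0.086]
gold [255 168] (array([634.9, 191.3,  61.6,  24.2,  -8.5, 171.4]), array([635.2, 191.6], dtype=float32), 78) z [0.083 0.087]
gold [271 169] (array([624.3, 120.5,  65. ,  23.9,  -8.2, 172.8]), array([626. , 120.1], dtype=float32), 79) z [0.082 0.087]
gold [341 177] (array([ 560.1, -160.8,  145. ,   65.7,   24.5, -166.7]), array([ 550.5, -162.2], dtype=float32), 101) z [0.022 0.033]
gold [223 227] (array([ 379.7,  347.6,   47.5,   43. ,   86.3, -144.6]), array([378.7, 347.3], dtype=float32), 49) z [0.017 0.022]
dark [248 213] (array([433.4, 236.9,  65. ,  43.7,  86.3, 100. ]), array([433.7, 233.8], dtype=float32), 112) 0.053816557361936794
dark [269 220] (array([397.1, 146.1,  69.4,  43.2,  -3.7, 179.9]), array([396.2, 146. ], dtype=float32), 161) 0.03850249320825859
origin 226 196 [[148 147 148 147 149 149 146 147 146 145 146 147 147 147 145 147 150 147
  147 146 147 147 146 145 143 148 146]
 [146 149 150 147 148 146 147 147 145 146 147 145 147 146 146 145 148 1
[... 2282 characters left out ...]
47 146 146 147 146]
 [145 150 148 148 147 144 148 147 148 150 147 149 148 147 147 148 147 148
  147 145 149 148 149 148 151 147 147]
 [148 147 147 149 146 147 151 151 149 149 147 148 146 148 147 146 148 148
  149 147 146 146 145 146 145 147 146]
 [148 148 147 148 147 146 146 151 150 149 148 149 149 149 148 148 147 149
  146 145 147 145 146 146 148 148 147]
 [149 147 146 145 145 146 151 151 150 151 149 150 150 151 148 148 150 149
  149 147 147 144 146 144 145 146 148]]
t 40.92 hd 99.4 pos [0.4488 0.0606 0.1984]
shift [0.1754 0.0143 0.0486] = 4 x [0.0438 0.0036 0.0122]; turn [-0.0011 -0.001   0.1649] = 1 x [-0.0011 -0.001   0.1649]; q [ -7.  14.  92.   0.  74. -17.] F [-0.3  0.5 -0.1] w 0.0599
```

View pics/hs2.png

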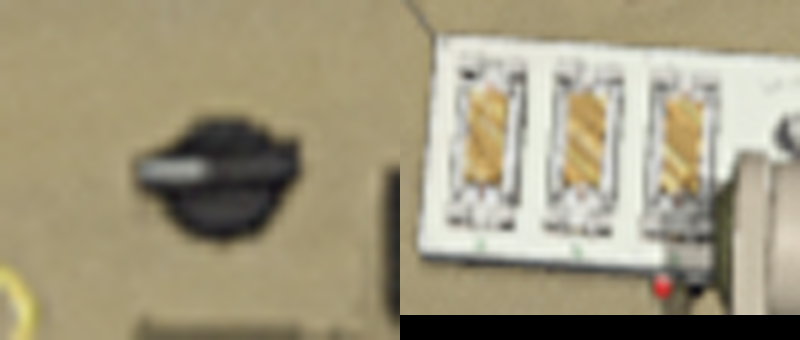

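```bash
python3 - <<'E'
from h import *
for u,v in((247.4,212.0),(239.2,212.6),(255.6,211.0)):print(toz("top",(u,v),.05).round(4))
# skirt: bottom front edge and side edges
print(toz("top",(247.7,218),.024)[:2],toz("top",(242.3,216),.024)[:2],toz("top",(253.2,216),.024)[:2])
w=toz("top",(247.4,212),.05);go(w[0]-.002,w[1],.15,90)
E
```

```text
[0.4347 0.2366 0.05  ]
[0.4344 0.2718 0.05  ]
[0.4368 0.2013 0.05  ]
[0.41232309 0.23746016] [0.42254438 0.26036895] [0.41951386 0.21311591]
t 40.92 hd 99.4 pos [0.4488 0.0606 0.1984]
shift [0.1762 0.0131 0.0486] = 4 x [0.044  0.0033 0.0122]; turn [-0.0011 -0.001   0.1649] = 1 x [-0.0011 -0.001   0.1649]; q [ -7.  14.  92.   0.  74. -17.] F [-0.3  0.5 -0.1] w 0.0599
```

Call:
move_arm(plan="0.044 0.0033 0.012 0 0 0 0.06;0.044 0.0033 0.012 0 0 0 0.06;0.044 0.0033 0.012 0 0 0 0.06;0.044 0.0033 0.0126 0 0 0 0.06;0 0 0 0 0 0.147 0.06;0 0 0 0 0 0 0.06;0 0 0.05 0 0 0 0.06;0 0 0.04 0 0 0 0.06;0 0 0.02 0 0 0 0.06;0 0 0 0 0 0 0.06")

```text
time_s: 42.18
position: [0.431, 0.2354, 0.0402]
tool_rot: [[-0.034, 0.999, -0.001], [0.999, 0.034, -0.001], [-0.001, -0.001, -1.0]]
ft_force: [0.8, 0.1, -0.5]
grip_width: 0.0597
gripper_force: 0.0
```

```bash
python3 -c "
from h import *
viewer.get_image('top')
go(.4330,.2366,.029,91)"
```

```text
t 42.23 hd 91.9 pos [0.4317 0.2356 0.0412]
shift [0.0009 0.0013 0.0122] = 1 x [0.0009 0.0013 0.0122]; turn [0.001  0.0001 0.0155] = 1 x [0.001  0.0001 0.0155]; q [15. 30. 99. -0. 52. 13.] F [0.4 0.6 0.8] w 0.0598
```

Call:
move_arm(plan="0.001 0.001 0.008 0 0 0 0.06;0 0 0.0045 0 0 0 0.06;0 0 0 0 0 0 0.06;0 0 0 0 0 0 0;0 0 0 0 0 0 0;0 0 0 0 0 0 0;0 0 0 0 0 0 0;0 0 0 0 0 0 0", grip_force=80)

```text
time_s: 43.22
position: [0.4329, 0.2372, 0.0293]
tool_rot: [[-0.031, 1.0, 0.003], [1.0, 0.031, 0.0], [0.0, 0.003, -1.0]]
ft_force: [-0.9, 0.4, 6.2]
grip_width: 0.0142
gripper_force: 79.0
```

Call:
move_arm(plan="0 0 -0.02 0 0 0 0;0 0 -0.05 0 0 0 0;0 0 -0.05 0 0 0 0;0 0 -0.05 0 0 0 0;0 0 0 0 0 0 0;0 0 0 0 0 0 0")

```text
time_s: 43.98
position: [0.4318, 0.2369, 0.1979]
tool_rot: [[-0.031, 1.0, 0.001], [1.0, 0.031, -0.0], [-0.0, 0.001, -1.0]]
ft_force: [-0.5, 0.4, -1.4]
grip_width: 0.0143
gripper_force: 78.4
```

```bash
python3 -c "
from h import *
viewer.get_image('side')
go(.6186,.0405,.2,26.8,.05)"
```

```text
t 44.02 hd 91.8 pos [0.4317 0.2369 0.1975]
shift [-0.202   0.1808 -0.0025] = 6 x [-0.0337  0.0301 -0.0004]; turn [-2.000e-04  8.000e-04  1.134e+00] = 7 x [-0.00e+00  1.00e-04  1.62e-01]; q [15. 18. 87. -0. 76. 13.] F [-0.  -0.7 -2.5] w 0.0144
```

Call:
move_arm(plan="-0.0337 0.0301 0 0 0 0 0;-0.0337 0.0301 0 0 0 0 0;-0.0337 0.0301 0 0 0 0 0;-0.0337 0.0301 0 0 0 0 0;-0.0337 0.0301 0 0 0 0 0;-0.0337 0.0301 0 0 0 0 0;0 0 0 0 0 0.162 0;0 0 0 0 0 0.162 0;0 0 0 0 0 0.162 0;0 0 0 0 0 0.162 0;0 0 0 0 0 0.162 0;0 0 0 0 0 0.162 0")

```text
time_s: 45.52
position: [0.6187, 0.0406, 0.1971]
tool_rot: [[0.811, 0.585, -0.001], [0.585, -0.811, 0.001], [-0.001, -0.001, -1.0]]
ft_force: [0.2, -1.0, -0.5]
grip_width: 0.0145
gripper_force: 78.5
```

Call:
move_arm(plan="0 0 0 0 0 0.162 0;0 0 0 0 0 0 0;0 0 0 0 0 0 0")

```text
time_s: 45.9
position: [0.6189, 0.0406, 0.1983]
tool_rot: [[0.891, 0.454, 0.001], [0.454, -0.891, 0.0], [0.001, -0.0, -1.0]]
ft_force: [0.3, 0.0, -1.1]
grip_width: 0.0142
gripper_force: 78.5
```

```bash
python3 - <<'E'
from h import *
q,_=viewer.get_image("side");crop(q,190,120,300,202,6,"pics/s3.png")
go(.6186,.0405,.103,26.8,.05)
E
```

```text
t 45.95 hd 26.9 pos [0.619  0.0406 0.1986]
shift [-0.0005 -0.0001  0.0956] = 2 x [-0.0002 -0.0001  0.0478]; turn [ 0.0001 -0.0011  0.0026] = 1 x [ 0.0001 -0.0011  0.0026]; q [-7. 30. 66.  0. 84. 56.] F [ 0.4  0.3 -1.3] w 0.0143
```

View pics/s3.png

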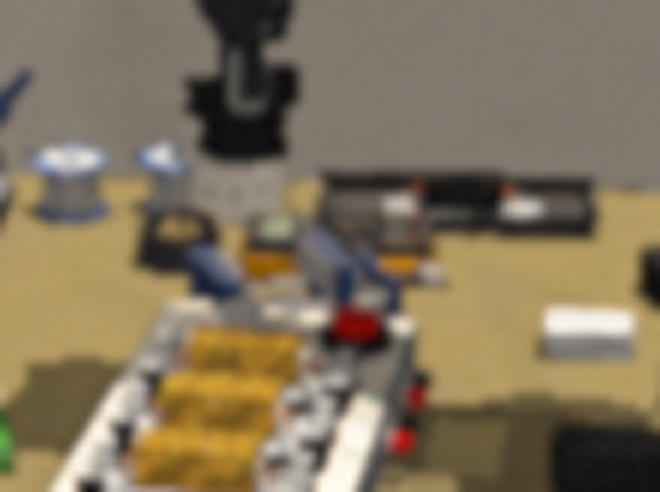

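The handle hangs level in the gripper, with its skirt at (243,130) above the case. The spindle is hidden behind the modules, so I'll lower the handle by feel.

Call:
move_arm(plan="0 0 0.05 0 0 0 0;0 0 0.035 0 0 0 0;0 0 0.008 0 0 0 0;0 0 0.003 0 0 0 0;0 0 0.003 0 0 0 0;0 0 0 0 0 0 0")

```text
time_s: 46.7
position: [0.6197, 0.0405, 0.1011]
tool_rot: [[0.892, 0.451, 0.004], [0.451, -0.892, 0.0], [0.003, 0.002, -1.0]]
ft_force: [-0.1, 0.0, -1.5]
grip_width: 0.0143
gripper_force: 78.5
```

Call:
move_arm(plan="0 0 0.002 0 0 0 0;0 0 0.002 0 0 0 0;0 0 0 0 0 0 0")

```text
time_s: 47.08
position: [0.6198, 0.0406, 0.0973]
tool_rot: [[0.893, 0.451, 0.004], [0.451, -0.893, -0.0], [0.004, 0.002, -1.0]]
ft_force: [-1.5, -0.3, 5.4]
grip_width: 0.014
gripper_force: 79.6
```

Call:
move_arm(plan="0 0 0.0015 0 0 0 0;0 0 0.0015 0 0 0 0;0 0 0 0 0 0 0")

```text
time_s: 47.45
position: [0.6204, 0.0399, 0.0938]
tool_rot: [[0.893, 0.451, 0.005], [0.451, -0.893, -0.001], [0.004, 0.003, -1.0]]
ft_force: [4.0, -3.1, 1.7]
grip_width: 0.0143
gripper_force: 78.9
```

Call:
move_arm(plan="0.0004 0.0009 0 0 0 0 0;0 0 0.002 0 0 0 0;0 0 0.002 0 0 0 0;0 0 0 0 0 0 0")

```text
time_s: 47.95
position: [0.621, 0.04, 0.0923]
tool_rot: [[0.892, 0.451, 0.006], [0.451, -0.892, -0.0], [0.006, 0.003, -1.0]]
ft_force: [-3.6, -1.5, 21.7]
grip_width: 0.014
gripper_force: 81.9
```

Call:
move_arm(plan="0 0 -0.002 0 0 0 0;0 0 0 0 0 0.03 0;0 0 0 0 0 0.03 0;0 0 0 0 0 0 0")

```text
time_s: 48.45
position: [0.6209, 0.0402, 0.0928]
tool_rot: [[0.918, 0.396, 0.005], [0.396, -0.918, 0.0], [0.005, 0.002, -1.0]]
ft_force: [-1.0, -0.2, 11.0]
grip_width: 0.0145
gripper_force: 80.3
```

```bash
python3 -c "
from h import *
s=env.observe();print(s['position'],s['ft_force'],s['wrist_torque'])"
```

```text
[0.62085817 0.04017097 0.09280728] [-0.97519833 -0.21730023 10.95050861] [-0.17292002 -0.15084189  0.08154715]
```

Call:
move_arm(plan="0 0 0 0 0 -0.06 0;0 0 0 0 0 -0.06 0;0 0 0 0 0 0 0")

```text
time_s: 48.82
position: [0.6207, 0.0401, 0.0929]
tool_rot: [[0.864, 0.504, 0.005], [0.504, -0.864, 0.0], [0.004, 0.002, -1.0]]
ft_force: [-0.8, -0.4, 12.1]
grip_width: 0.014
gripper_force: 80.3
```

```bash
python3 -c "
from h import *
s=env.observe();print(s['position'],s['ft_force'],s['wrist_torque'])"
```

```text
[0.62070417 0.0400534  0.09286932] [-0.78366991 -0.43992073 12.12486682] [-0.17440701  0.02214774 -0.08066435]
```

Call:
move_arm(plan="0 0 0 0 0 -0.06 0;0 0 0 0 0 -0.06 0;0 0 0 0 0 0 0")

```text
time_s: 49.2
position: [0.6205, 0.0402, 0.0928]
tool_rot: [[0.797, 0.604, 0.004], [0.604, -0.797, 0.001], [0.004, 0.002, -1.0]]
ft_force: [-1.7, 0.2, 12.0]
grip_width: 0.0141
gripper_force: 80.4
```

Call:
move_arm(plan="0 0 0 0 0 0.06 0;0 0 0 0 0 0.06 0;0 0 0 0 0 0.06 0;0 0 0 0 0 0.06 0;0 0 0 0 0 0.06 0;0 0 0 0 0 0 0")

```text
time_s: 49.95
position: [0.621, 0.0401, 0.0928]
tool_rot: [[0.94, 0.34, 0.005], [0.34, -0.94, 0.0], [0.005, 0.002, -1.0]]
ft_force: [1.5, -0.4, 11.4]
grip_width: 0.0144
gripper_force: 80.2
```

```bash
python3 -c "
from h import *
s=env.observe();print(s['position'],s['ft_force'],s['wrist_torque'])"
```

```text
[0.62098077 0.04008869 0.09284995] [ 1.4584176  -0.39877987 11.38041982] [-0.26322613 -0.24614822 -0.03724914]
```

Call:
move_arm(plan="0 0 0 0 0 0.06 0;0 0 0 0 0 0.06 0;0 0 0 0 0 0.06 0;0 0 0 0 0 0.06 0;0 0 0 0 0 0.06 0;0 0 0 0 0 0 0")

```text
time_s: 50.7
position: [0.6213, 0.0396, 0.0929]
tool_rot: [[0.999, 0.047, 0.006], [0.047, -0.999, -0.001], [0.006, 0.001, -1.0]]
ft_force: [2.2, -2.3, 9.4]
grip_width: 0.0143
gripper_force: 80.1
```

Call:
move_arm(plan="0 0 0 0 0 0.06 0;0 0 0 0 0 0.06 0;0 0 0 0 0 0.06 0;0 0 0 0 0 0.06 0;0 0 0 0 0 0.06 0;0 0 0 0 0 0 0")

```text
time_s: 51.45
position: [0.6215, 0.039, 0.0929]
tool_rot: [[0.968, -0.25, 0.007], [-0.25, -0.968, -0.002], [0.007, -0.0, -1.0]]
ft_force: [1.5, -4.8, 9.0]
grip_width: 0.0143
gripper_force: 80.0
```

```bash
python3 -c "
from h import *
s=env.observe();print(s['position'],s['ft_force'],s['wrist_torque'],s['q'])"
```

```text
[0.62151802 0.03902599 0.0929117 ] [ 1.46310284 -4.7639632   8.99395559] [-1.11258445 -0.55910645  0.05325023] [-7.26312820e+00  3.58159510e+01  7.38849699e+01 -4.99791788e-02
  6.99093761e+01  9.72414199e+01]
```

```bash
python3 - <<'E'
from h import *
a=(np.load("top0.npz")["p"].astype(int)+np.load("top1.npz")["p"])/2
print(a[160:175,282:300].mean(-1).astype(int))
for n,z,r in(("foot",.048,0),("top",.071,0)):
    w=own(.0175,-.109);print(n,(proj("top",[w[0]+.0025,w[1],z])-[282,160]).round(2))
E
```

```text
[[228 228 228 220 221 225 228 229 228 228 229 227 213 204 213 225 229 230]
 [227 228 228 228 228 228 229 229 229 229 229 228 227 219 225 227 229 231]
 [228 228 227 229 229 230 229 230 229 230 229 229 227 226 227 228 228 230]
 [228 228 229 229 230 230 210 213 205 212 225 230 229 227 227 227 228 232]
 [228 228 229 230 231 208 158 176 171 173 188 220 230 228 228 228 230 231]
 [229 227 229 231 223 169 106 164 190 178 141 181 222 229 228 228 228 231]
 [228 228 230 231 198 130  92 169 200 190 137 133 217 230 228 228 230 233]
 [228 228 230 231 182 112  85 134 171 177 133 122 216 230 228 227 229 231]
 [228 228 231 232 193 126  86  95 146 177 142 133 215 230 228 227 230 232]
 [228 228 229 231 218 165 113  90 116 145 135 164 218 229 228 228 230 232]
 [228 228 229 230 231 215 194 146 118 146 191 212 226 229 228 229 230 233]
 [228 228 229 229 230 230 228 212 205 211 226 229 229 227 226 227 230 233]
 [228 228 229 228 229 230 231 230 230 230 230 229 228 227 227 228 230 233]
 [228 228 228 227 228 228 229 229 230 229 228 227 227 227 228 228 229 233]
 [228 228 228 227 228 228 228 228 229 228 228 228 226 227 227 229 230 233]]
foot [7.47 7.22]
top [7.9  5.81]
```

Call:
move_arm(plan="0 0 0 0 0 -0.1 0;0 0 0 0 0 -0.1 0;0 0 0 0 0 -0.1 0;0 0 0 0 0 -0.1 0;0 0 0 0 0 -0.1 0;0 0 0 0 0 -0.1 0;0 0 0 0 0 -0.06 0;0 0 0 0 0 -0.06 0;0 0 0 0 0 -0.06 0;0 0 0 0 0 -0.06 0;0 0 0 0 0 -0.06 0;0 0 0 0 0 0 0")

```text
time_s: 52.95
position: [0.6205, 0.0402, 0.0928]
tool_rot: [[0.797, 0.604, 0.004], [0.604, -0.797, 0.001], [0.004, 0.002, -1.0]]
ft_force: [-1.0, -1.1, 13.0]
grip_width: 0.0143
gripper_force: 80.5
```

```bash
python3 -c "
from h import *
s=env.observe();print(s['position'],s['ft_force'],s['wrist_torque'])"
```

```text
[0.62045907 0.04019013 0.09281576] [-1.02985281 -1.05607893 12.96112206] [-0.0840638   0.18862244 -0.01979709]
```

Call:
move_arm(plan="0 0 0 0 0 -0.06 0;0 0 0 0 0 -0.06 0;0 0 0 0 0 -0.06 0;0 0 0 0 0 -0.06 0;0 0 0 0 0 0 0")

```text
time_s: 53.58
position: [0.6201, 0.0417, 0.0937]
tool_rot: [[0.63, 0.777, 0.004], [0.777, -0.63, 0.003], [0.005, 0.001, -1.0]]
ft_force: [-4.1, 5.5, 20.0]
grip_width: 0.0146
gripper_force: 81.5
```

```bash
python3 -c "
from h import *
s=env.observe();print(s['position'],s['ft_force'],s['wrist_torque'])"
```

```text
[0.62013801 0.04165954 0.09367942] [-4.14502052  5.54436631 20.00097061] [1.0864097  0.900892   0.00219915]
```

Call:
move_arm(plan="0 0 -0.02 0 0 0 0;0 0 -0.04 0 0 0 0;-0.047 0.006 0 0 0 0 0;-0.047 0.006 0 0 0 0 0;-0.047 0.006 0 0 0 0 0;-0.047 0.006 0 0 0 0 0;0 0 0 0 0 0 0;0 0 0 0 0 0 0")

```text
time_s: 54.58
position: [0.5198, -0.1203, 0.1506]
tool_rot: [[0.631, 0.776, 0.001], [0.776, -0.631, 0.002], [0.002, -0.0, -1.0]]
ft_force: [-0.6, 0.4, -1.2]
grip_width: 0.0146
gripper_force: 80.7
```

```bash
python3 - <<'E'
from h import *
P=np.mean([viewer.get_image("top")[0].astype(int) for _ in range(4)],0)
print(P[160:175,282:300].mean(-1).astype(int))
a=(np.load("top0.npz")["p"].astype(int)+np.load("top1.npz")["p"])/2
A=np.hstack([cv2.resize(x[155:179,276:306].astype(np.uint8),(400,320),interpolation=cv2.INTER_CUBIC) for x in(a,P)])
S=viewer.get_image("side")[0]
x,y=proj("side",[.52,-.12,.13]).astype(int)
B=cv2.resize(S[y-25:y+15,x-50:x+50],(700,280),interpolation=cv2.INTER_CUBIC)
im=np.zeros((600,800,3),np.uint8);im[:320]=A;im[320:,:700]=B
cv2.imwrite("pics/sp.png",im[:,:,::-1]);np.save("sp.npy",P);go(.62,.04,.16,27)
E
```

```text
[[226 226 226 218 219 224 227 227 227 226 227 226 213 203 213 223 227 229]
 [226 226 226 227 226 227 227 227 228 227 227 227 225 219 223 226 227 229]
 [226 226 226 227 227 228 227 229 227 228 228 227 226 225 226 226 227 229]
 [226 226 227 228 229 228 211 212 199 208 224 228 227 226 226 226 227 229]
 [227 227 227 229 230 206 171 179 164 169 187 219 227 226 226 226 227 230]
 [227 226 227 230 222 168 123 166 186 176 140 178 220 228 227 227 227 229]
 [226 226 228 230 195 128  94 167 197 190 138 132 214 228 227 226 227 230]
 [227 226 228 230 181 110  87 134 173 206 170 133 213 228 227 226 227 230]
 [226 227 228 230 192 124  85  91 125 187 164 138 213 228 226 226 228 230]
 [225 226 228 230 217 164 112  92  85 123 128 162 217 227 227 226 228 230]
 [226 226 227 229 229 214 193 148 114 143 189 210 224 227 227 226 228 230]
 [226 227 227 227 229 230 226 211 204 210 225 228 227 226 226 227 229 232]
 [226 226 227 227 227 229 228 229 229 228 228 227 226 226 226 226 229 231]
 [227 226 226 226 226 227 227 227 227 228 227 227 226 225 226 226 229 232]
 [227 226 226 226 227 227 227 227 227 227 226 225 225 225 225 227 228 231]]
t 54.83 hd 50.9 pos [ 0.5203 -0.1202  0.1508]
shift [ 0.1872 -0.0234 -0.0089] = 4 x [ 0.0468 -0.0059 -0.0022]; turn [ 0.0008 -0.0019  0.4179] = 3 x [ 0.0003 -0.0006  0.1393]; q [-26.  24.  84.   0.  71.  13.] F [-0.4  1.1 -1.2] w 0.0142
```

View pics/sp.png

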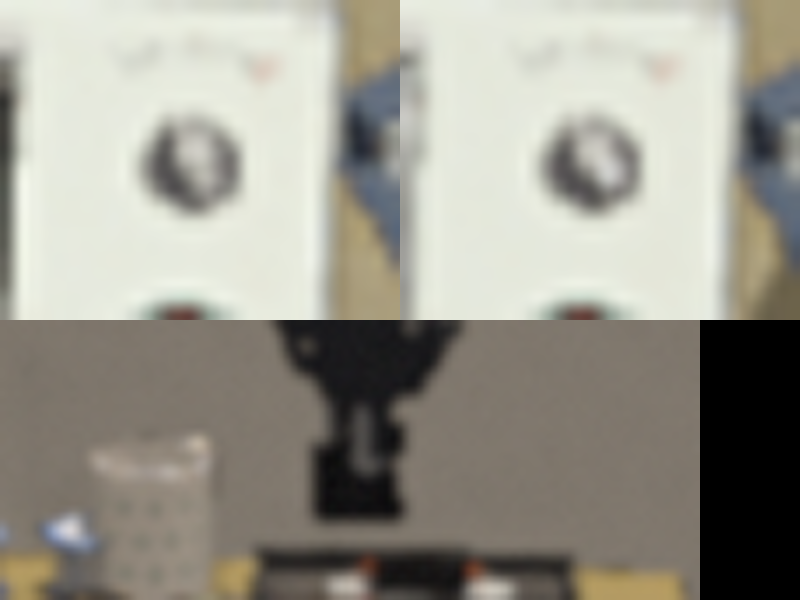

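The left and right spindle pictures (at (190,165) and (590,165)) show that the keys turned anticlockwise with the handle. So the handle was resting on the key tops and dragging the spindle round. I'll try again with light touches at several headings.

```bash
python3 - <<'E'
from h import *
go(.6207,.0401,.15,40)
# crude synthetic fit of key heading: bright cross-bar at z .066 over dark disc
P=np.load("sp.npy").mean(-1);a=((np.load("top0.npz")["p"].astype(int)+np.load("top1.npz")["p"])/2).mean(-1)
S0=np.array([.6225,.0395])
best={}
for nm,I in(("old",a),("new",P)):
    res=[]
    for h in range(-60,121,4):
        t=np.radians(h);e=np.array([np.cos(t),np.sin(t)]);n=np.array([-e[1],e[0]]);r=0
        for zk in(.068,):
            pts=[S0+e*l+n*w for l in np.r_[np.linspace(-.0125,-.009,4),np.linspace(.009,.0125,4)] for w in(-.002,0,.002)]
            v=[cv2.getRectSubPix(I.astype(np.float32),(1,1),tuple(map(float,proj("top",[*q,zk]))))[0,0] for q in pts]
            r=np.mean(v)
        res.append(round(float(r)))
    print(nm,dict(zip(range(-60,121,4),res)))
E
```

```text
t 54.83 hd 50.9 pos [ 0.5203 -0.1202  0.1508]
shift [ 0.1877 -0.023   0.0011] = 4 x [ 0.0469 -0.0057  0.0003]; turn [ 0.001  -0.0018  0.191 ] = 2 x [ 0.0005 -0.0009  0.0955]; q [-26.  24.  84.   0.  71.  13.] F [-0.4  1.1 -1.2] w 0.0142
old {-60: 135, -56: 137, -52: 138, -48: 140, -44: 142, -40: 144, -36: 146, -32: 147, -28: 150, -24: 152, -20: 155, -16: 158, -12: 161, -8: 164, -4: 167, 0: 171, 4: 174, 8: 176, 12: 177, 16: 177, 20: 176, 24: 174, 28: 170, 32: 166, 36: 161, 40: 156, 44: 151, 48: 146, 52: 142, 56: 139, 60: 136, 64: 134, 68: 132, 72: 130, 76: 129, 80: 129, 84: 128, 88: 128, 92: 128, 96: 129, 100: 129, 104: 130, 108: 131, 112: 132, 116: 134, 120: 135}
new {-60: 134, -56: 136, -52: 137, -48: 139, -44: 140, -40: 141, -36: 142, -32: 143, -28: 145, -24: 146, -20: 147, -16: 149, -12: 151, -8: 155, -4: 158, 0: 163, 4: 167, 8: 172, 12: 175, 16: 179, 20: 180, 24: 181, 28: 181, 32: 179, 36: 176, 40: 172, 44: 169, 48: 164, 52: 160, 56: 156, 60: 151, 64: 147, 68: 143, 72: 139, 76: 136, 80: 133, 84: 131, 88: 130, 92: 129, 96: 129, 100: 129, 104: 130, 108: 131, 112: 132, 116: 133, 120: 134}
```

The bright-key fit peaks at 14° in the old picture and 27° in the new one. The zero stop should be at 26.8°, so the spindle is at its zero stop now. I'll lower the handle at heading 27.

Call:
move_arm(plan="0.0469 -0.0057 0 0 0 0 0;0.0469 -0.0057 0 0 0 0 0;0.0469 -0.0057 0 0 0 0 0;0.0469 -0.0057 0 0 0 0 0;0 0 0 0 0 0.139 0;0 0 0 0 0 0.139 0;0 0 0 0 0 0.139 0;0 0 0.03 0 0 0 0;0 0 0.02 0 0 0 0;0 0 0 0 0 0 0")

```text
time_s: 56.08
position: [0.6201, 0.0395, 0.0998]
tool_rot: [[0.891, 0.454, -0.001], [0.454, -0.891, 0.001], [-0.001, -0.001, -1.0]]
ft_force: [0.1, -0.2, -1.3]
grip_width: 0.0143
gripper_force: 80.7
```

Call:
move_arm(plan="0 0 0.003 0 0 0 0;0 0 0.002 0 0 0 0;0 0 0.002 0 0 0 0;0 0 0.002 0 0 0 0;0 0 0 0 0 0 0")

```text
time_s: 56.7
position: [0.6208, 0.0389, 0.0922]
tool_rot: [[0.891, 0.454, 0.002], [0.454, -0.891, 0.0], [0.002, 0.001, -1.0]]
ft_force: [-0.1, 0.6, -1.1]
grip_width: 0.0145
gripper_force: 80.7
```

Call:
move_arm(plan="0 0 0.002 0 0 0 0;0 0 0.002 0 0 0 0;0 0 0.002 0 0 0 0;0 0 0 0 0 0 0")

```text
time_s: 57.2
position: [0.6207, 0.0389, 0.0861]
tool_rot: [[0.891, 0.454, 0.002], [0.454, -0.891, 0.0], [0.002, 0.001, -1.0]]
ft_force: [0.2, -0.5, -0.8]
grip_width: 0.0144
gripper_force: 80.7
```

It's past the key tops with no force, so the keys are in. Next is the rest of the way down.

Call:
move_arm(plan="0 0 0.003 0 0 0 0;0 0 0.003 0 0 0 0;0 0 0.002 0 0 0 0;0 0 0.002 0 0 0 0;0 0 0 0 0 0 0")

```text
time_s: 57.82
position: [0.6209, 0.039, 0.0773]
tool_rot: [[0.891, 0.454, 0.003], [0.454, -0.891, 0.0], [0.003, 0.001, -1.0]]
ft_force: [-2.4, 0.5, 7.6]
grip_width: 0.0141
gripper_force: 81.9
```

Call:
move_arm(plan="0 0 0.0015 0 0 0 0;0 0 0 0 0 0 0;0 0 -0.0018 0 0 0 0;0 0 0 0 0 0.1 0;0 0 0 0 0 0.1 0;0 0 0 0 0 0.1 0;0 0 0 0 0 0.1 0;0 0 0 0 0 0.1 0;0 0 0 0 0 0.1 0;0 0 0 0 0 0 0")

```text
time_s: 59.08
position: [0.6214, 0.038, 0.0774]
tool_rot: [[0.992, -0.129, 0.004], [-0.129, -0.992, -0.001], [0.004, 0.001, -1.0]]
ft_force: [0.1, -5.4, 6.2]
grip_width: 0.0143
gripper_force: 81.6
```

Call:
move_arm(plan="0 0.0012 0 0 0 0.1 0;0 0 0 0 0 0.1 0;0 0.0008 0 0 0 0.1 0;0 0 0 0 0 0.1 0;0 0.0005 0 0 0 0.1 0;0 0 0 0 0 0.08 0;0 0 0 0 0 0 0")

```text
time_s: 59.95
position: [0.6208, 0.0365, 0.0774]
tool_rot: [[0.759, -0.651, 0.004], [-0.651, -0.759, 0.0], [0.003, -0.003, -1.0]]
ft_force: [-0.4, -0.2, 5.9]
grip_width: 0.014
gripper_force: 81.6
```

```bash
python3 -c "
from h import *
s=env.observe();print(s['position'],s['ft_force'],s['wrist_torque'],s['q'])
go(.62,.04,.0773,-42)"
```

```text
[0.62081629 0.03653184 0.07736011] [-0.39901316 -0.19425299  5.93959749] [-0.05713167  0.07894126 -0.08270987] [-7.54083737e+00  3.67909318e+01  7.49007505e+01  4.49434725e-02
  6.80642267e+01  1.23050212e+02]
t 59.95 hd -40.6 pos [0.6208 0.0365 0.0774]
shift [-0.0029 -0.0021  0.0001] = 1 x [-0.0029 -0.0021  0.0001]; turn [-0.003  -0.0031  0.0243] = 1 x [-0.003  -0.0031  0.0243]; q [ -8.  37.  75.   0.  68. 123.] F [-0.4 -0.2  5.9] w 0.0140
```

Call:
move_arm(plan="0 0 0 0 0 0.04 0;0 0 0 0 0 0.04 0;0 0 0 0 0 0 0")

```text
time_s: 60.32
position: [0.6207, 0.0364, 0.0773]
tool_rot: [[0.705, -0.709, 0.004], [-0.709, -0.705, -0.0], [0.003, -0.003, -1.0]]
ft_force: [-1.0, -0.6, 6.1]
grip_width: 0.0141
gripper_force: 81.7
```

```bash
python3 -c "
from h import *
s=env.observe();print(s['ft_force'],s['wrist_torque']);go(.62,.04,.0773,-42)"
```

```text
[-0.95001246 -0.5794659   6.06662573] [-0.22319495  0.19225604  0.00459899]
t 60.33 hd -45.2 pos [0.6207 0.0364 0.0773]
shift [-0.0031 -0.002   0.    ] = 1 x [-0.0031 -0.002   0.    ]; turn [-0.0027 -0.003  -0.0552] = 1 x [-0.0027 -0.003  -0.0552]; q [ -8.  37.  75.   0.  68. 128.] F [-1.  -0.6  6.1] w 0.0141
```

Call:
move_arm(plan="0 0 0 0 0 0.04 0;0 0 0 0 0 0.04 0;0 0 0 0 0 0 0")

```text
time_s: 60.7
position: [0.6206, 0.0363, 0.0774]
tool_rot: [[0.647, -0.762, 0.004], [-0.762, -0.647, -0.001], [0.003, -0.002, -1.0]]
ft_force: [-1.0, -1.4, 4.8]
grip_width: 0.0142
gripper_force: 81.9
```

```bash
python3 -c "
from h import *
s=env.observe();print(s['ft_force'],s['wrist_torque']);go(.62,.04,.0773,-42)"
```

```text
[-0.99209158 -1.40529879  4.83679402] [-0.32752308  0.24546888  0.62794173]
t 60.7 hd -49.7 pos [0.6206 0.0363 0.0774]
shift [-0.0032 -0.0019  0.0001] = 1 x [-0.0032 -0.0019  0.0001]; turn [-0.0023 -0.0031 -0.1339] = 1 x [-0.0023 -0.0031 -0.1339]; q [ -8.  37.  75.  -0.  68. 132.] F [-1.  -1.4  4.8] w 0.0142
```

Call:
move_arm(plan="0 0 0 0 0 -0.015 0;0 0 0 0 0 0 0.04;0 0 0 0 0 0 0.04;0 0 0 0 0 0 0.04;0 0 -0.02 0 0 0 0.04;0 0 -0.04 0 0 0 0.04;-0.0266 0.022 0 0 0 0 0;-0.0266 0.022 0 0 0 0 0;0 0 0 0 0 0 0;0 0 0 0 0 0 0;0 0 0 0 0 0 0")

```text
time_s: 62.08
position: [0.5527, 0.0475, 0.1363]
tool_rot: [[0.657, -0.754, 0.003], [-0.754, -0.657, 0.0], [0.002, -0.002, -1.0]]
ft_force: [0.3, -0.1, 1.0]
grip_width: -0.0002
gripper_force: 0.0
```

```bash
python3 - <<'E'
from h import *
p,d=viewer.get_image("top");P=cloud("top",d)
Z=P[...,2];hsv=cv2.cvtColor(p,cv2.COLOR_RGB2HSV).astype(int)
m=(hsv[...,1]>150)&((hsv[...,0]<8)|(hsv[...,0]>172))&(abs(P[...,0]-.555)<.04)&(abs(P[...,1]-.05)<.04)
print(m.sum(), Z[m].mean() if m.any() else 0)
f=np.load("top1.npz");Z=cloud("top",f["d"])[...,2];print(np.median(Z[179:185,287:293]),np.median(Z[175:185,300:305]))
go(.5526,.0484,.06,-49.7)
q,e=viewer.get_image("side");crop(q,190,120,310,210,6,"pics/end.png")
E
```

```text
0 0
0.0684034247072841 0.0017452014537883598
t 62.12 hd -49.0 pos [0.5526 0.0475 0.1362]
shift [-0.0008 -0.0004  0.0762] = 2 x [-0.0004 -0.0002  0.0381]; turn [-0.0019 -0.0014  0.013 ] = 1 x [-0.0019 -0.0014  0.013 ]; q [ -7.  27.  82.   0.  70. 132.] F [-0.7 -0.1 -0.1] w -0.0001
```

View pics/end.png

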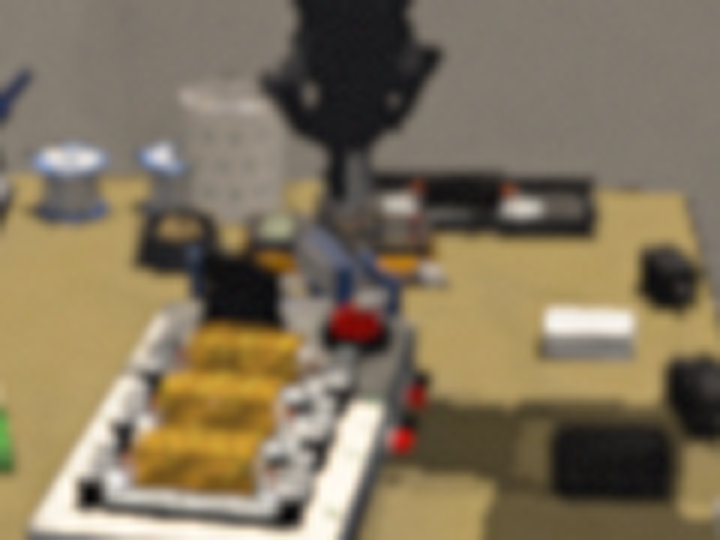

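The handle sits on the spindle at (243,285), the three modules are seated, and the closed fingers are over the red button at (357,325). Pressing is next.

Call:
move_arm(plan="0 0 0.045 0 0 0 0;0 0 0.012 0 0 0 0;0 0 0.004 0 0 0 0;0 0 0.004 0 0 0 0;0 0 0.003 0 0 0 0;0 0 0 0 0 0 0")

```text
time_s: 62.92
position: [0.5522, 0.0477, 0.0687]
tool_rot: [[0.657, -0.754, 0.003], [-0.754, -0.657, 0.0], [0.002, -0.002, -1.0]]
ft_force: [-0.2, -0.4, -0.3]
grip_width: -0.0002
gripper_force: 0.0
```

Call:
move_arm(plan="0 0 0.003 0 0 0 0;0 0 0.003 0 0 0 0;0 0 0.003 0 0 0 0;0 0 0 0 0 0 0")

```text
time_s: 63.42
position: [0.5525, 0.0477, 0.0609]
tool_rot: [[0.657, -0.754, 0.004], [-0.754, -0.657, -0.0], [0.003, -0.003, -1.0]]
ft_force: [-2.9, 0.4, 15.6]
grip_width: -0.0001
gripper_force: 7.7
```

Call:
move_arm(plan="0 0 0.001 0 0 0 0;0 0 0 0 0 0 0;0 0 0 0 0 0 0;0 0 -0.01 0 0 0 0;0 0 -0.03 0 0 0 0;0 0 -0.05 0 0 0 0;-0.045 0.04 -0.02 0 0 0 0;-0.045 0.04 0 0 0 0 0;0 0 0 0 0 0 0;0 0 0 0 0 0 0;0 0 0 0 0 0 0")

```text
time_s: 64.8
position: [0.4345, 0.0627, 0.1678]
tool_rot: [[0.657, -0.754, 0.003], [-0.754, -0.657, 0.0], [0.002, -0.002, -1.0]]
ft_force: [-0.2, 0.5, 0.3]
grip_width: -0.0001
gripper_force: 0.0
```

```bash
python3 mods.py; python3 - <<'E'
from h import *
f=np.load("cur.npz");p,d=f["p"],f["d"];Z=cloud("top",d)
# handle height / bar direction
X,Y,z=Z[...,0],Z[...,1],Z[...,2]
m=(abs(X-.62)<.05)&(abs(Y-.04)<.045)&(p.max(-1)<110)&(z>.06)&(z<.13)
print("handle px",m.sum(),np.percentile(z[m],[50,80,95]).round(3),mask_rect(m,"top",.095)[0],mask_rect(m&(z>.09),"top",.097))
u,v=proj("top",[.62,.04,.09]).astype(int);crop(p,int(u)-40,int(v)-28,int(u)+40,int(v)+32,9,"pics/fin.png")
print(env.observe()["position"])
E
```

```text
gold [239 167] (array([641.8, 263.5,  65.7,  24.6,  -8.1, 171.3]), array([640.1, 263.6], dtype=float32), 82) z [0.082 0.087]
gold [255 168] (array([634.9, 191.3,  61.6,  24.2,  -8.5, 171.4]), array([635.2, 191.6], dtype=float32), 78) z [0.082 0.088]
gold [271 169] (array([625.9, 120.3,  61.8,  23.9,  -8.2, 171.5]), array([626.9, 120.2], dtype=float32), 77) z [0.082 0.087]
gold [341 177] (array([ 568.4, -180.5,  140. ,   67.9,    0.9, -167. ]), array([ 550.8, -162. ], dtype=float32), 99) z [0.022 0.032]
gold [223 227] (array([380.7, 346.6,  48.2,  46.1, -48.2, 153.3]), array([380. , 347.7], dtype=float32), 51) z [0.017 0.021]
dark [269 220] (array([397.1, 146.1,  69.4,  43.2,  -3.7, 179.2]), array([395.5, 145.9], dtype=float32), 161) 0.03797842342390602
handle px 109 [0.082 0.1   0.104] [618.6  40.1  53.8  47.2  -4.5 132. ] (array([622.3,  40.1,  65.3,  15.2, -48.1, 132.3]), array([618.8,  44.5], dtype=float32), 48)
[0.4343065  0.06269691 0.1676709 ]
```

```bash
python3 -c "
from rig import env
print(env.close_job())"
```

```text
the job is handed in; nothing more can be done
None
```

The job is handed in at about 65 s, with no verdict returned: the burnt module lies in the tray, all three gold modules are pressed home in their bays, the handle is fully home and turned to the clockwise stop, the test button was pressed and let up, and the arm is clear of everything.

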